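# Issue ball knobs from a lidded stock bin

### The arm

A 7-joint arm with a two-finger parallel gripper is mounted at the origin on the work surface. World frame = base frame: x ahead of the robot, y to its left, z up, the work surface at z = 0. Lengths are in m, angles in rad, forces in N, time in s.
With the tool pointing down it reaches from about 0.375 to 0.925 m from the base axis. Payload 3.1 kg.
Tool frame: the origin (TCP) lies on the mounting face of the last link; the fingertips stand 173 mm ahead of it and the grasp point (between the pads) lies 155 mm ahead of it; z points along the fingers, y is the line along which they close (so a half turn about z gives the same grasp; the last joint's range is limited). The gripper opens to 85 mm and grips with 20 to 120 N. Pads are 22 mm wide; open, the fingers measure 114 mm over their backs; the gripper's body (76 mm by 85 mm) begins 54 mm behind the grasp point. The pads swing forward as they close: fully open they stand 13 mm farther back than shut.
Start: joints at [-1.353, 0.383, 0.044, 1.598, -0.018, 1.161, -0.05], TCP at [0.202, 0.618, 0.405] pointing down, gripper open.
Joint ranges: [-2.61, 2.61], [-0.41, 2.15], [-1.48, 1.57], [0, 2.5], [-1.57, 4.71], [0.05, 1.97], [-2.85, 2.85]. Speed limits (rad/s): [2.79, 2.79, 3.14, 3.14, 3.14, 3.14, 3.14].

### API

Orientations are given as a 3x3 rotation matrix whose columns are the frame's x, y, z axes.
In Python, from cell import env gives the robot as it stands. The module is installed in compiled form; this text tells all that it offers.
- The arm moves only by the tool apply_moves, never from a script. Its argument "steps" is a list of rows, each an object with "delta_pos": the shift along the tool's x, y, z as a fraction of full scale, a list of three; "rotation": the turn, a rotation vector about the tool's x, y, z as a fraction of full scale, a list of three. A call has 1 to 8 rows; each row shifts and turns the commanded pose from where the row before left it, along the tool's axes as they then stand; what a row does not reach is not made up. Full scale, the value 1, is 40 mm for a shift and 4 degrees for a turn. A row lasts 1/12 s, in which the tool goes at most 41.7 mm and 7.16 degrees, less where a joint would pass 70% of its speed; a pose out of reach is approached as far as the arm can. A call with a number of a shift or a turn outside -1 to 1 is refused whole. A call with a gripper value outside its range is refused whole. "claw" is the opening, from 0 (shut) to 1 (fully open), set as the call begins (left out, the last holds). The fingers move at their own pace and stop on an object; "squeeze" is the grip in N (left out, the last holds). Time passes only in rows, so rows that do not move let the fingers close. It gives the time, the measured TCP pose, the force, the opening and the grip force at its end, in the units of the state.
- env.observe(): the state, without advancing time (a new reading comes with each control period).
- env.get_image(name): name is "scene" or "top"; returns a dict with "color" (480x640x3 uint8, blue, green, red), "z_map" (480x640 float32, m along the optical axis (not along the pixel's ray), 0 where there is no reading), "fx", "fy", "cx", "cy" (pixels), "T" (4x4, takes a point from camera to world coordinates). Camera axes: x right, y up, looking along -z (the intrinsics and any distortion apply to the point x, -y, -z); pixel columns grow to the right and rows downward; lengths in m; the calibration is good to about 2 mm. A picture is of the moment at which its call begins.
- env.hand_in(): hands the job in; it is judged then, once.
The state is a dict: "t": time; "joint_positions": joint angles; "qvel": joint speeds; "tau": joint torques, N m; "tcp_pos": TCP position; "tool_rot": TCP orientation; "force": force on the tool from outside, world axes, zero at the start; "wrist_torque": the same for the moment, N m; "width": finger opening in m; "grip_force": force on a finger pad.
Only numpy, scipy, OpenCV 4.12 (cv2) and the standard library are available. Lean on these libraries where they do the work, as an engineer would, in place of code of your own. Each camera call takes 0.05 s, during which the arm holds its last target. There are 200 camera calls.

### The job

Lift the loose lid off the sloping stock bin by its yellow knob and lay it down gently, without dropping or pressing it, flat and knob up in the middle of the green mat. Then, with the scoop, scoop at least three of the red ball knobs out of the bin and tip them into the blue tray: do not touch the ball knobs with the gripper, spill none on the bench, and leave the jar, flange and carton alone. Finally stand the scoop upright on the bench, clear of the bin, tray and lid, and let go.

Things in the scene. Friction and masses are not known exactly. Their poses are not given: they have to be found in the camera images.
- bin: grey plastic stock bin with a sloping mouth, fixed to the bench. Outside 200 long (its x) by 127 wide (its y); walls 4 thick, floor 5 thick. Origin: centre of the underside, z up. The rim slopes up along +x at 22 degrees (0.384 rad): 55 high at the front end (x = -100), 136 at the back end (x = +100). Five ball knobs lie loose on the floor in its back half
- lid: loose blue flat lid on the bin's sloping mouth, 226 (its x) by 137 (its y) by 5 thick, 0.2 to 0.45 kg. Origin: centre of the plate's underside; z is the plate's normal, on the side of the knob. Cleats stand 10 down from the underside into the mouth, with 5 or more of play, so laid on a flat surface the origin is 10 above it. Lying on the bin it is tilted 22 degrees, rising along its x
- lid_knob (a point): the lid's yellow block knob, 34 (lid x) by 44 (lid y), from 5 to 39 above the lid's underside; this point is on its axis, 26 above the underside. Axes as the lid's
- scoop: aluminium scoop that stands on its flat floor, 0.18 to 0.29 kg. Floor 90 long (its x) by 102 wide (its y), 3 thick, thinning to 1 at the open front (+x); walls 3 thick: two sides 45 high that slope down towards the front and end 23 short of it, back 45 high at x = -45. Origin: centre of the floor's underside, z up
- scoop_grip (a point): the scoop's orange upright grip: a bar 20 (scoop x) by 26 (scoop y) that rises over the back wall from 52 to 152 above the underside; this point is on its axis at 127 above the underside (x = -45). Axes as the scoop's
- scoop_lip (a point): middle of the scoop's front edge, on the underside (x = +45 in the scoop). Axes as the scoop's
- mat: green rubber mat fixed to the bench, 170 (its x) by 240 (its y) by 4 thick. Origin: centre of the underside
- tray: open blue issue tray fixed to the bench, 160 by 160, 55 high, walls and floor 4 thick. Origin: centre of the underside, z up
- tray_mid (a point): point on the tray's axis, 30 above its underside
- jar: bystander: white jar with red cap, 64 across, 85 high. Origin: centre of the underside
- flange: bystander: dark iron flange, 90 across, 45 high. Origin: centre of the underside
- carton: bystander: cardboard carton 80 by 110 by 60 high. Origin: centre of the underside
- ball0: red ball knob for a machine lever, 30 across with one small flat, 25 g. Origin: centre of the ball
- ball1: red ball knob for a machine lever, 30 across with one small flat, 25 g. Origin: centre of the ball
- ball2: red ball knob for a machine lever, 30 across with one small flat, 25 g. Origin: centre of the ball
- ball3: red ball knob for a machine lever, 30 across with one small flat, 25 g. Origin: centre of the ball
- ball4: red ball knob for a machine lever, 30 across with one small flat, 25 g. Origin: centre of the ball

How it is judged:
On the way, in this order (a step that is already met when the one before it is completed fails the run):
1. the lid lies flat, knob up, on the mat and is released (horizontal distance between lid and mat below 0.05 m and angle between lid's own z axis and vertical below 0.1 rad and height (world z) of lid below 0.022 m and height (world z) of lid_knob above 0.03 m and linear speed of lid below 0.02 m/s and contact force between the fingers and lid below 0.3 N), for 0.2 s.
2. at least three ball knobs are in the tray ((distance between each of ball0, ball1, ball2 and tray_mid below 0.092 m or distance between each of ball0, ball1, ball3 and tray_mid below 0.092 m or distance between each of ball0, ball1, ball4 and tray_mid below 0.092 m or distance between each of ball0, ball2, ball3 and tray_mid below 0.092 m or distance between each of ball0, ball2, ball4 and tray_mid below 0.092 m or distance between each of ball0, ball3, ball4 and tray_mid below 0.092 m or distance between each of ball1, ball2, ball3 and tray_mid below 0.092 m or distance between each of ball1, ball2, ball4 and tray_mid below 0.092 m or distance between each of ball1, ball3, ball4 and tray_mid below 0.092 m or distance between each of ball2, ball3, ball4 and tray_mid below 0.092 m)), for 0.2 s.
At the end, for the whole second after the job is handed in: Lid released, knob up, level (0.1 rad) on the mat, centres within 50 mm; at least three ball knobs in the tray, the others in the bin; scoop upright (0.1 rad) on the bench, its centre over 120 mm from the bin's, 100 from the tray's, 80 from the lid's; lid and scoop at rest (all of step 1 and (distance between each of ball0, ball1, ball2 and tray_mid below 0.092 m or distance between each of ball0, ball1, ball3 and tray_mid below 0.092 m or distance between each of ball0, ball1, ball4 and tray_mid below 0.092 m or distance between each of ball0, ball2, ball3 and tray_mid below 0.092 m or distance between each of ball0, ball2, ball4 and tray_mid below 0.092 m or distance between each of ball0, ball3, ball4 and tray_mid below 0.092 m or distance between each of ball1, ball2, ball3 and tray_mid below 0.092 m or distance between each of ball1, ball2, ball4 and tray_mid below 0.092 m or distance between each of ball1, ball3, ball4 and tray_mid below 0.092 m or distance between each of ball2, ball3, ball4 and tray_mid below 0.092 m) and angle between scoop's own z axis and vertical below 0.1 rad and height (world z) of scoop_grip above 0.11 m and height (world z) of scoop below 0.012 m and linear speed of scoop below 0.02 m/s and horizontal distance between scoop and bin above 0.12 m and horizontal distance between scoop and tray above 0.1 m and horizontal distance between scoop and lid above 0.08 m and (distance between ball0 and tray_mid below 0.092 m or (x of ball0 in the frame of bin between -0.1 and 0.1 m and y of ball0 in the frame of bin between -0.063 and 0.063 m and height (world z) of ball0 below 0.12 m)) and (distance between ball1 and tray_mid below 0.092 m or (x of ball1 in the frame of bin between -0.1 and 0.1 m and y of ball1 in the frame of bin between -0.063 and 0.063 m and height (world z) of ball1 below 0.12 m)) and (distance between ball2 and tray_mid below 0.092 m or (x of ball2 in the frame of bin between -0.1 and 0.1 m and y of ball2 in the frame of bin between -0.063 and 0.063 m and height (world z) of ball2 below 0.12 m)) and (distance between ball3 and tray_mid below 0.092 m or (x of ball3 in the frame of bin between -0.1 and 0.1 m and y of ball3 in the frame of bin between -0.063 and 0.063 m and height (world z) of ball3 below 0.12 m)) and (distance between ball4 and tray_mid below 0.092 m or (x of ball4 in the frame of bin between -0.1 and 0.1 m and y of ball4 in the frame of bin between -0.063 and 0.063 m and height (world z) of ball4 below 0.12 m))); the robot touches nothing.
It fails at once if the fingers touch a ball knob (contact force between the fingers and ball0 above 0.5 N or contact force between the fingers and ball1 above 0.5 N or contact force between the fingers and ball2 above 0.5 N or contact force between the fingers and ball3 above 0.5 N or contact force between the fingers and ball4 above 0.5 N).
It fails at once if the lid is pressed onto the mat (contact force between lid and mat above 80 N).
It fails at once if the lid is dropped, from more than about 10 mm (height (world z) of lid below 0.03 m and linear speed of lid above 0.45 m/s).
It fails at once if a bystander is shifted by more than 30 mm (distance of any of jar, flange, carton from where it was at the start of the episode above 0.03 m).
It also fails if it takes over 72 s, if anything falls off the work surface, if the arm or the gripper's body presses on something with over 40 N, if the wrist force passes 120 N, or if a joint passes its speed limit or range.

## Working session

There is one attempt and no reset: what is moved stays moved. The work goes in short steps, Python scripts to look and compute and a tool call to move; the robot and the scene stay as the last step left them, time stands still between calls to the robot, and variables do not carry over. Pictures are saved under pics/ and viewed, at most 10 in all, crops included, and the job is handed in when it is done.

Besides the shell and the picture viewer there is one more tool, called after ">>>" by a JSON object that holds its "fn" and its "kwargs". apply_moves: Moves the arm, as the interface text tells. Shift numbers are shares of 40 mm and turn numbers shares of 4 degrees, none past 1 either way. Its arguments: {"type":"object","properties":{"steps":{"type":"array"},"claw":{"type":"number"},"squeeze":{"type":"number"}},"required":["steps"]}

```bash
mkdir -p pics; cat > h.py <<'E'
import numpy as np, cv2
from cell import env
def cloud(im):
    z=im["z_map"]; v,u=np.mgrid[0:480,0:640]
    P=np.stack([(u-im["cx"])/im["fx"]*z,-(v-im["cy"])/im["fy"]*z,-z],-1)
    return P@im["T"][:3,:3].T+im["T"][:3,3]
E
python3 - <<'E'
from h import *
o=env.observe(); print(o)
ims=[]
for n in("scene","top"):
    im=env.get_image(n); np.savez("pics/%s0.npz"%n,**im); ims.append(im["color"]); cv2.imwrite("pics/%s0.png"%n,im["color"]); print({k:im[k] for k in im if k not in("color","z_map")})
E
```

```text
{'t': 0.0, 'joint_positions': array([-1.35278058,  0.38385778,  0.04386607,  1.59960865, -0.01789305,
        1.16118901, -0.0498852 ]), 'qvel': array([-0.00143589, -0.00056524, -0.00061649,  0.00119561, -0.00030162,
        0.00096724,  0.00064188]), 'tau': array([ 1.81427645e-04, -4.33464432e+01,  1.02465369e+00, -2.49513209e+01,
        1.05007977e-02,  1.14576198e-02,  3.80442472e-06]), 'tcp_pos': array([0.20173191, 0.61738203, 0.40325627]), 'tool_rot': array([[-9.50564185e-01,  3.10527417e-01, -6.72824881e-04],
       [ 3.10528103e-01,  9.50560688e-01, -2.58370413e-03],
       [-1.62750089e-04, -2.66490765e-03, -9.99996436e-01]]), 'force': array([ 0.07928698, -0.89597377, -0.27448708]), 'wrist_torque': array([-0.0366394 ,  0.00550881, -0.00072367]), 'grip_force': 0.0, 'width': 0.0852004066303888}
{'fx': 591.2549546036845, 'fy': 591.2549546036845, 'cx': 313.2816079123449, 'cy': 237.2804723408337, 'T': array([[ 0.61879088, -0.55884299,  0.55208002,  1.36984033],
       [ 0.78549872,  0.44864351, -0.42627545, -0.60627308],
       [-0.00946607,  0.69743352,  0.71658697,  1.149866  ],
       [ 0.        ,  0.        ,  0.        ,  1.        ]])}
{'fx': 504.57632158077735, 'fy': 504.57632158077735, 'cx': 323.85201719569386, 'cy': 239.31351805973233, 'T': array([[ 0.02892865,  0.99822273, -0.05210092,  0.5068096 ],
       [-0.99957832,  0.02875819, -0.00401856, -0.0174548 ],
       [-0.00251309,  0.05219521,  0.99863374,  1.36460275],
       [ 0.        ,  0.        ,  0.        ,  1.        ]])}
```

View pics/scene0.png

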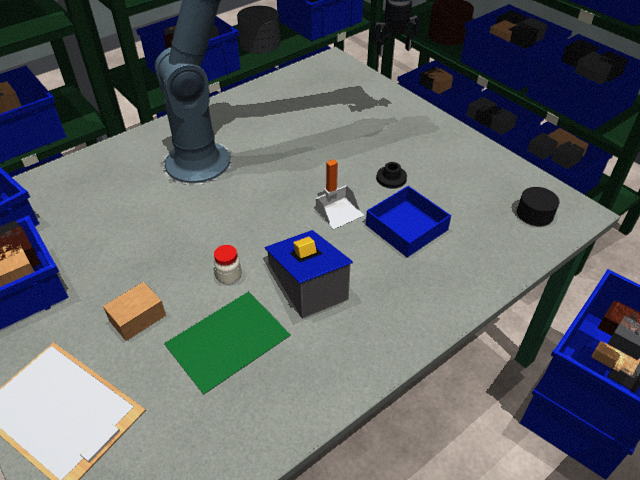

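View pics/top0.png

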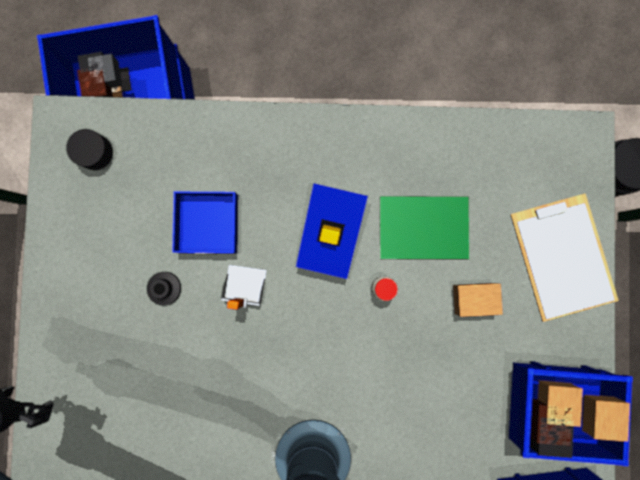

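Scene shows arm, lidded bin with yellow knob (305,247), scoop (338,205), tray (408,220), mat (228,340). Top view: lid (332,231), knob (330,234), mat (424,228), tray (206,223), scoop (245,287) with grip (235,304), jar (385,289), flange (164,288), carton (479,300).

```bash
cat >> h.py <<'E'
def rect(p2):
    r=cv2.minAreaRect((p2*1000).astype(np.float32)); return [np.round(r[0],1),np.round(r[1],1),round(r[2],1)]
def pts(im,box,hsvlo,hsvhi,zlo,zhi):
    P=cloud(im); h=cv2.cvtColor(im["color"],cv2.COLOR_BGR2HSV)
    m=cv2.inRange(h,np.array(hsvlo),np.array(hsvhi))>0
    b=np.zeros_like(m); b[box[1]:box[3],box[0]:box[2]]=1
    m&=b&(P[...,2]>zlo)&(P[...,2]<zhi)&(im["z_map"]>0)
    m=cv2.erode(m.astype(np.uint8),np.ones((2,2)))>0
    return P[m]
E
python3 - <<'E'
from h import *
T=dict(np.load("pics/top0.npz")); S=dict(np.load("pics/scene0.npz"))
B=dict(lid=((290,175,375,285),(105,100,40),(130,255,255),.04,.2),
 knob=((310,210,350,255),(18,100,80),(35,255,255),.05,.25),
 mat=((370,185,480,270),(45,100,40),(85,255,255),-.01,.03),
 tray=((165,180,245,262),(105,100,40),(130,255,255),.045,.07),
 trayall=((165,180,245,262),(105,100,40),(130,255,255),-.02,.07),
 scoop=((215,255,275,315),(0,0,170),(180,60,255),-.01,.02),
 scoopall=((215,255,275,315),(0,0,60),(180,80,255),.008,.06),
 grip=((215,280,260,320),(5,130,80),(17,255,255),.05,.25))
for n,a in B.items():
    p=pts(T,*a); print(n,len(p),p.mean(0).round(4),rect(p[:,:2]),p[:,2].min().round(3),p[:,2].max().round(3))
    if n=="lid":
        c=p.mean(0); print("normal",np.linalg.svd(p-c)[2][2])
BS=dict(knob=((285,230,325,265),(18,100,80),(35,255,255),.05,.25),
 lid=((260,225,355,290),(105,100,40),(130,255,255),.04,.2),
 grip=((315,150,350,210),(3,130,60),(17,255,255),.03,.25),
 scoop=((310,180,370,235),(0,0,170),(180,60,255),-.01,.012))
for n,a in BS.items():
    p=pts(S,*a); print("S",n,len(p),p.mean(0).round(4),rect(p[:,:2]),p[:,2].min().round(3),p[:,2].max().round(3))
    if n=="lid": print("normal",np.linalg.svd(p-p.mean(0))[2][2])
    if n=="grip":
        for zl in(.07,.1,.13): q=p[abs(p[:,2]-zl)<.012]; print(zl,q.mean(0),q.min(0),q.max(0))
for n,im,(a,b,c,d) in(("jar",T,(365,270,405,310)),("fl",T,(140,265,190,312)),("fl2",T,(60,125,120,175)),("carton",T,(445,275,510,325))):
    P=cloud(im)[b:d,a:c].reshape(-1,3); P=P[P[:,2]>.02]; print(n,rect(P[:,:2]),P[:,2].max())
E
```

```text
lid 3953 [ 0.5935 -0.0289  0.1023] [array([590.4, -28.6]), array([133.7, 207.9]), 78.5] 0.055 0.147
normal [ 0.36615036 -0.07420515 -0.92759232]
knob 298 [ 0.5827 -0.0277  0.129 ] [array([583.8, -28.1]), array([45. , 41.9]), 77.6] 0.09 0.144
mat 5245 [ 0.6163 -0.2828  0.0047] [array([ 616.8, -283.8]), array([163.3, 238.2]), 1.7] -0.005 0.014
tray 250 [0.6136 0.3152 0.0533] [array([610.7, 302.4]), array([155.9, 158.5]), 1.5] 0.045 0.063
trayall 3801 [0.6136 0.309  0.0134] [array([610.6, 303.2]), array([159.8, 160.9]), 1.5] -0.008 0.063
scoop 1160 [0.4581 0.2    0.0038] [array([456.6, 198.2]), array([171.1,  96.7]), 80.6] -0.006 0.016
scoopall 104 [0.421  0.1929 0.0352] [array([430.2, 199.5]), array([102.5,  67.5]), 80.7] 0.009 0.059
grip 93 [0.4082 0.1987 0.1481] [array([407.7, 200.7]), array([22.3, 19. ]), 81.8] 0.107 0.157
S knob 267 [ 0.5954 -0.032   0.1258] [array([588.6, -29.7]), array([43.7, 38.7]), 78.5] 0.106 0.14
S lid 1866 [ 0.6147 -0.039   0.1091] [array([597.2, -30.8]), array([137.5, 209.3]), 78.7] 0.056 0.147
normal [ 0.36562909 -0.07614666 -0.92764058]
S grip 262 [0.4167 0.1967 0.1094] [array([413. , 195.6]), array([22. , 32.1]), 2.5] 0.055 0.157
0.07 [0.41652614 0.19689847 0.07047937] [0.4021896  0.18531467 0.05904502] [0.42353176 0.21186256 0.08196583]
0.1 [0.41747578 0.19630086 0.09978194] [0.40777386 0.18009675 0.08816877] [0.42471574 0.2110044  0.11189755]
0.13 [0.41748056 0.19615976 0.13037084] [0.40464204 0.18187119 0.11837697] [0.42363566 0.21084386 0.14171321]
S scoop 598 [0.4621 0.1984 0.0023] [array([456.8, 195. ]), array([101.4,  89.8]), 86.8] -0.006 0.011
jar [array([ 485.9, -114.3]), array([187.9,  63. ]), 59.3] 1.3646027451191018
fl [array([451. , 216.9]), array([ 80.1, 475.1]), 3.8] 1.3646027451191018
fl2 [array([659.9, 326.6]), array([752.9,  98.3]), 64.8] 1.3646027451191018
carton [array([ 443. , -244.5]), array([462. ,  94.7]), 85.9] 1.3646027451191018
```

```bash
cat >> h.py <<'E'
from scipy.spatial.transform import Rotation as Ro
def frame(yaw,pitch=0):
    "tool rotation with y along object x (yaw), z = -object z; pitch>0: object nose (+x) up. degrees"
    O=Ro.from_euler("ZY",[yaw,-pitch],degrees=True).as_matrix()
    return np.stack([O[:,1],O[:,0],-O[:,2]],1)
def plan(R0,p0,goals):
    "goals: (pos,R) ; turn first, then shift; prints unit totals"
    for p,R in goals:
        w=Ro.from_matrix(R0.T@R).as_rotvec(degrees=True)/4; d=R.T@(np.array(p)-p0)/.04
        print("turn",w.round(2),"min rows %.1f"%abs(w).max(),"| shift",d.round(2),"min rows %.1f"%abs(d).max()); R0,p0=R,np.array(p)
E
python3 - <<'E'
from h import *
o=env.observe(); R=frame(-11.5,22); n=-R[:,2]; K=np.array([.584,-.028,.121]); print(n)
M=frame(-88.3); 
plan(o["tool_rot"],o["tcp_pos"],[(K+.235*n,R),(K+.155*n,R),(K+.225*n,R),(K+.225*n+[0,0,.05],frame(-11.5)),([.617,-.284,.26],M),([.617,-.284,.197],M)])
T=dict(np.load("pics/top0.npz"))
for n,(a,b,c,d) in dict(jar=(365,270,405,310),fl=(140,265,190,312),carton=(445,275,510,325)).items():
    P=cloud(T)[b:d,a:c].reshape(-1,3); P=P[(P[:,2]>.02)&(P[:,2]<.3)]; print(n,rect(P[:,:2]),P[:,2].max())
E
```

```text
[-0.36708626  0.07468454  0.92718385]
turn [-4.52 -3.97 20.58] min rows 20.6 | shift [-13.91   9.02   5.38] min rows 13.9
turn [0. 0. 0.] min rows 0.0 | shift [-0. -0.  2.] min rows 2.0
turn [0. 0. 0.] min rows 0.0 | shift [ 0.    0.   -1.75] min rows 1.7
turn [ 5.5  0.  -0. ] min rows 5.5 | shift [ 0.    0.   -1.25] min rows 1.2
turn [ 0.   0.  19.2] min rows 19.2 | shift [2.69 6.9  2.99] min rows 6.9
turn [0. 0. 0.] min rows 0.0 | shift [0.   0.   1.58] min rows 1.6
jar [array([ 453.1, -169.4]), array([59.6, 62. ]), 47.4] 0.09407371252374741
fl [array([434.4, 412.7]), array([83.3, 74.1]), 73.4] 0.05362080126607971
carton [array([ 430.7, -416.8]), array([ 80.5, 112.2]), 4.4] 0.06929809061560155
```

>>> {"fn": "apply_moves", "kwargs": {"steps": [{"delta_pos":[0,0,0],"rotation":[-0.19,-0.165,0.86]},{"delta_pos":[0,0,0],"rotation":[-0.19,-0.165,0.86]},{"delta_pos":[0,0,0],"rotation":[-0.19,-0.165,0.86]},{"delta_pos":[0,0,0],"rotation":[-0.19,-0.165,0.86]},{"delta_pos":[0,0,0],"rotation":[-0.19,-0.165,0.86]},{"delta_pos":[0,0,0],"rotation":[-0.19,-0.165,0.86]},{"delta_pos":[0,0,0],"rotation":[-0.19,-0.165,0.86]},{"delta_pos":[0,0,0],"rotation":[-0.19,-0.165,0.86]}], "claw": 1}}

```text
t: 0.77
tcp_pos: [0.2017, 0.6175, 0.4039]
tool_rot: [[-0.693, 0.709, 0.133], [0.718, 0.694, 0.04], [-0.064, 0.123, -0.99]]
force: [1.3, -0.7, -0.6]
width: 0.0854
grip_force: 0.0
```

>>> {"fn": "apply_moves", "kwargs": {"steps": [{"delta_pos":[0,0,0],"rotation":[-0.19,-0.165,0.86]},{"delta_pos":[0,0,0],"rotation":[-0.19,-0.165,0.86]},{"delta_pos":[0,0,0],"rotation":[-0.19,-0.165,0.86]},{"delta_pos":[0,0,0],"rotation":[-0.19,-0.165,0.86]},{"delta_pos":[0,0,0],"rotation":[-0.19,-0.165,0.86]},{"delta_pos":[0,0,0],"rotation":[-0.19,-0.165,0.86]},{"delta_pos":[0,0,0],"rotation":[-0.19,-0.165,0.86]},{"delta_pos":[0,0,0],"rotation":[-0.19,-0.165,0.86]}]}}

```text
t: 1.43
tcp_pos: [0.2017, 0.6176, 0.4039]
tool_rot: [[-0.273, 0.924, 0.267], [0.96, 0.28, 0.013], [-0.062, 0.26, -0.964]]
force: [-0.6, -0.6, 0.3]
width: 0.0857
grip_force: 0.0
```

>>> {"fn": "apply_moves", "kwargs": {"steps": [{"delta_pos":[0,0,0],"rotation":[-0.19,-0.165,0.86]},{"delta_pos":[0,0,0],"rotation":[-0.19,-0.165,0.86]},{"delta_pos":[0,0,0],"rotation":[-0.19,-0.165,0.86]},{"delta_pos":[0,0,0],"rotation":[-0.19,-0.165,0.86]},{"delta_pos":[0,0,0],"rotation":[-0.19,-0.165,0.86]},{"delta_pos":[0,0,0],"rotation":[-0.19,-0.165,0.86]},{"delta_pos":[0,0,0],"rotation":[-0.19,-0.165,0.86]},{"delta_pos":[0,0,0],"rotation":[-0.19,-0.165,0.86]}]}}

```text
t: 2.1
tcp_pos: [0.2016, 0.6176, 0.4039]
tool_rot: [[0.206, 0.906, 0.369], [0.979, -0.192, -0.073], [0.005, 0.376, -0.926]]
force: [-0.3, 0.7, 0.3]
width: 0.0856
grip_force: 0.0
```

>>> {"fn": "apply_moves", "kwargs": {"steps": [{"delta_pos":[-0.7,0.45,0.27],"rotation":[0,0,0]},{"delta_pos":[-0.7,0.45,0.27],"rotation":[0,0,0]},{"delta_pos":[-0.7,0.45,0.27],"rotation":[0,0,0]},{"delta_pos":[-0.7,0.45,0.27],"rotation":[0,0,0]},{"delta_pos":[-0.7,0.45,0.27],"rotation":[0,0,0]},{"delta_pos":[-0.7,0.45,0.27],"rotation":[0,0,0]},{"delta_pos":[-0.7,0.45,0.27],"rotation":[0,0,0]},{"delta_pos":[-0.7,0.45,0.27],"rotation":[0,0,0]}]}}

```text
t: 2.77
tcp_pos: [0.3192, 0.3631, 0.3768]
tool_rot: [[0.203, 0.907, 0.369], [0.979, -0.19, -0.072], [0.005, 0.375, -0.927]]
force: [0.3, 0.6, 1.2]
width: 0.0854
grip_force: 0.0
```

>>> {"fn": "apply_moves", "kwargs": {"steps": [{"delta_pos":[-0.7,0.45,0.27],"rotation":[0,0,0]},{"delta_pos":[-0.7,0.45,0.27],"rotation":[0,0,0]},{"delta_pos":[-0.7,0.45,0.27],"rotation":[0,0,0]},{"delta_pos":[-0.7,0.45,0.27],"rotation":[0,0,0]},{"delta_pos":[-0.7,0.45,0.27],"rotation":[0,0,0]},{"delta_pos":[-0.7,0.45,0.27],"rotation":[0,0,0]},{"delta_pos":[-0.7,0.45,0.27],"rotation":[0,0,0]},{"delta_pos":[-0.7,0.45,0.27],"rotation":[0,0,0]}]}}

```text
t: 3.43
tcp_pos: [0.4359, 0.1102, 0.3499]
tool_rot: [[0.203, 0.907, 0.369], [0.979, -0.19, -0.07], [0.006, 0.375, -0.927]]
force: [0.3, 0.7, -0.6]
width: 0.0852
grip_force: 0.0
```

>>> {"fn": "apply_moves", "kwargs": {"steps": [{"delta_pos":[-0.7,0.45,0.27],"rotation":[0,0,0]},{"delta_pos":[-0.7,0.45,0.27],"rotation":[0,0,0]},{"delta_pos":[-0.7,0.45,0.27],"rotation":[0,0,0]},{"delta_pos":[0,0,0],"rotation":[0,0,0]},{"delta_pos":[0,0,0],"rotation":[0,0,0]}]}}

```text
t: 3.85
tcp_pos: [0.4784, 0.0184, 0.34]
tool_rot: [[0.208, 0.906, 0.367], [0.978, -0.195, -0.074], [0.005, 0.374, -0.927]]
force: [-0.1, 0.8, -0.7]
width: 0.0855
grip_force: 0.0
```

```bash
python3 - <<'E'
from h import *
o=env.observe(); print(o["t"],o["joint_positions"].round(2),o["tcp_pos"],o["force"].round(1),o["wrist_torque"].round(2))
R=frame(-11.5,22); n=-R[:,2]; K=np.array([.584,-.028,.121])
plan(o["tool_rot"],o["tcp_pos"],[(K+.235*n,R),(K+.155*n,R)])
E
```

```text
3.85 [-1.2   0.03  1.07  2.22  0.19  0.55 -0.49] [0.47841889 0.01844815 0.33999844] [-0.1  0.8 -0.7] [0.11 0.45 0.  ]
turn [-0.   -0.01 -0.15] min rows 0.1 | shift [-0.61  0.56  0.26] min rows 0.6
turn [0. 0. 0.] min rows 0.0 | shift [-0. -0.  2.] min rows 2.0
```

>>> {"fn": "apply_moves", "kwargs": {"steps": [{"delta_pos":[-0.3,0.28,0.13],"rotation":[0,0,-0.15]},{"delta_pos":[-0.31,0.28,0.13],"rotation":[0,0,0]},{"delta_pos":[0,0,0.35],"rotation":[0,0,0]},{"delta_pos":[0,0,0.35],"rotation":[0,0,0]},{"delta_pos":[0,0,0.3],"rotation":[0,0,0]},{"delta_pos":[0,0,0],"rotation":[0,0,0]},{"delta_pos":[0,0,0],"rotation":[0,0,0]}]}}

```text
t: 4.43
tcp_pos: [0.5118, -0.0098, 0.301]
tool_rot: [[0.191, 0.911, 0.366], [0.982, -0.178, -0.07], [0.001, 0.373, -0.928]]
force: [0.1, 0.3, 0.5]
width: 0.0852
grip_force: 0.0
```

```bash
python3 - <<'E'
from h import *
o=env.observe(); print(o["t"],o["joint_positions"].round(2),o["tcp_pos"],o["force"].round(1))
R=frame(-11.5,22); n=-R[:,2]; K=np.array([.584,-.028,.121])
plan(o["tool_rot"],o["tcp_pos"],[(K+.155*n,R)])
im=env.get_image("scene"); cv2.imwrite("pics/s1.png",cv2.resize(im["color"][180:320,220:400],None,fx=3,fy=3))
E
```

```text
4.4333 [-0.93  0.24  0.93  2.18 -0.24  0.45 -0.04] [ 0.5118412  -0.00976615  0.30103842] [0.1 0.3 0.5]
turn [-0.03 -0.06  0.1 ] min rows 0.1 | shift [-0.09  0.04  0.99] min rows 1.0
```

View pics/s1.png

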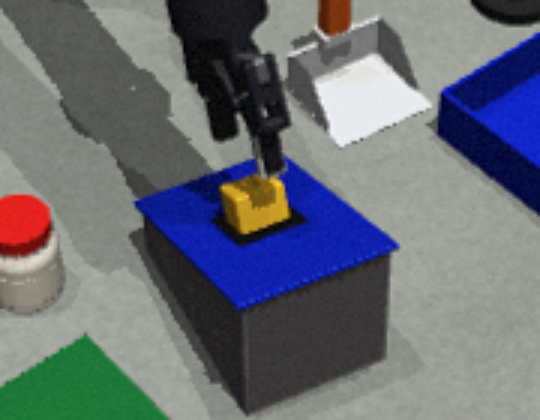

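The crop shows the open fingers (225,130 and 270,160) above the yellow knob (255,203), straddling it along the lid's long axis.

>>> {"fn": "apply_moves", "kwargs": {"steps": [{"delta_pos":[-0.09,0.04,0.3],"rotation":[0,0,0.1]},{"delta_pos":[0,0,0.3],"rotation":[0,0,0]},{"delta_pos":[0,0,0.2],"rotation":[0,0,0]},{"delta_pos":[0,0,0.15],"rotation":[0,0,0]},{"delta_pos":[0,0,0],"rotation":[0,0,0]},{"delta_pos":[0,0,0],"rotation":[0,0,0]}]}}

```text
t: 4.98
tcp_pos: [0.5273, -0.0171, 0.2677]
tool_rot: [[0.199, 0.908, 0.369], [0.98, -0.186, -0.07], [0.005, 0.375, -0.927]]
force: [-0.1, 0.5, 0.1]
width: 0.0854
grip_force: 0.0
```

>>> {"fn": "apply_moves", "kwargs": {"steps": [{"delta_pos":[0,0,0],"rotation":[0,0,0]},{"delta_pos":[0,0,0],"rotation":[0,0,0]},{"delta_pos":[0,0,0],"rotation":[0,0,0]},{"delta_pos":[0,0,0],"rotation":[0,0,0]},{"delta_pos":[0,0,0],"rotation":[0,0,0]},{"delta_pos":[0,0,0],"rotation":[0,0,0]}], "claw": 0, "squeeze": 50}}

```text
t: 5.48
tcp_pos: [0.5268, -0.0173, 0.2674]
tool_rot: [[0.199, 0.909, 0.367], [0.98, -0.187, -0.07], [0.005, 0.373, -0.928]]
force: [-3.9, -0.3, 5.3]
width: 0.0334
grip_force: 50.7
```

>>> {"fn": "apply_moves", "kwargs": {"steps": [{"delta_pos":[0,0,-0.15],"rotation":[0,0,0]},{"delta_pos":[0,0,-0.25],"rotation":[0,0,0]},{"delta_pos":[0,0,-0.35],"rotation":[0,0,0]},{"delta_pos":[0,0,-0.5],"rotation":[0,0,0]},{"delta_pos":[0,0,-0.5],"rotation":[0,0,0]},{"delta_pos":[0,0,-0.5],"rotation":[0,0,0]},{"delta_pos":[0,0,-0.5],"rotation":[0,0,0]},{"delta_pos":[0,0,-0.3],"rotation":[0,0,0]}]}}

```text
t: 6.15
tcp_pos: [0.4818, -0.009, 0.3776]
tool_rot: [[0.2, 0.909, 0.365], [0.98, -0.187, -0.07], [0.005, 0.372, -0.928]]
force: [0.7, 0.8, -4.7]
width: 0.0331
grip_force: 50.6
```

>>> {"fn": "apply_moves", "kwargs": {"steps": [{"delta_pos":[0,0,0],"rotation":[0.6,0,0]},{"delta_pos":[0,0,0],"rotation":[0.7,0,0]},{"delta_pos":[0,0,0],"rotation":[0.7,0,0]},{"delta_pos":[0,0,0],"rotation":[0.7,0,0]},{"delta_pos":[0,0,0],"rotation":[0.7,0,0]},{"delta_pos":[0,0,0],"rotation":[0.7,0,0]},{"delta_pos":[0,0,0],"rotation":[0.7,0,0]},{"delta_pos":[0,0,0],"rotation":[0.6,0,0]}]}}

```text
t: 6.82
tcp_pos: [0.4822, -0.0087, 0.3773]
tool_rot: [[0.199, 0.98, 0.003], [0.98, -0.199, 0.003], [0.004, 0.002, -1.0]]
force: [0.8, 0.6, -3.7]
width: 0.0334
grip_force: 50.5
```

```bash
python3 - <<'E'
from h import *
o=env.observe(); print(o["t"],o["joint_positions"].round(2),o["tcp_pos"],o["force"].round(1),o["width"])
M=frame(-88.3)
plan(o["tool_rot"],o["tcp_pos"],[(o["tcp_pos"],M),([.617,-.284,.26],M),([.617,-.284,.2],M)])
im=env.get_image("scene"); cv2.imwrite("pics/s2.png",im["color"][120:420,150:550])
E
```

```text
6.8167 [-1.19  0.18  1.24  2.06 -0.2   1.03 -0.05] [ 0.4821947  -0.00871238  0.37728869] [ 0.8  0.6 -3.7] 0.03339061025849392
turn [-1.00e-02 -7.00e-02  1.92e+01] min rows 19.2 | shift [0. 0. 0.] min rows 0.0
turn [0. 0. 0.] min rows 0.0 | shift [3.16 6.98 2.93] min rows 7.0
turn [0. 0. 0.] min rows 0.0 | shift [0.  0.  1.5] min rows 1.5
```

View pics/s2.png

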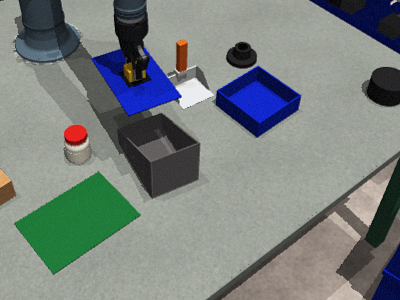

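The picture shows the lid level in the gripper at (137,80), the bin open at (165,145), balls hidden behind its front wall from here.

>>> {"fn": "apply_moves", "kwargs": {"steps": [{"delta_pos":[0,0,0],"rotation":[0,0,0.8]},{"delta_pos":[0,0,0],"rotation":[0,0,0.8]},{"delta_pos":[0,0,0],"rotation":[0,0,0.8]},{"delta_pos":[0,0,0],"rotation":[0,0,0.8]},{"delta_pos":[0,0,0],"rotation":[0,0,0.8]},{"delta_pos":[0,0,0],"rotation":[0,0,0.8]},{"delta_pos":[0,0,0],"rotation":[0,0,0.8]},{"delta_pos":[0,0,0],"rotation":[0,0,0.8]}]}}

```text
t: 7.53
tcp_pos: [0.4823, -0.0089, 0.3776]
tool_rot: [[0.605, 0.796, 0.007], [0.796, -0.605, 0.004], [0.007, 0.003, -1.0]]
force: [0.4, -1.0, -3.3]
width: 0.0331
grip_force: 50.7
```

>>> {"fn": "apply_moves", "kwargs": {"steps": [{"delta_pos":[0,0,0],"rotation":[0,0,0.8]},{"delta_pos":[0,0,0],"rotation":[0,0,0.8]},{"delta_pos":[0,0,0],"rotation":[0,0,0.8]},{"delta_pos":[0,0,0],"rotation":[0,0,0.8]},{"delta_pos":[0,0,0],"rotation":[0,0,0.8]},{"delta_pos":[0,0,0],"rotation":[0,0,0.8]},{"delta_pos":[0,0,0],"rotation":[0,0,0.8]},{"delta_pos":[0,0,0],"rotation":[0,0,0.8]}]}}

```text
t: 8.2
tcp_pos: [0.4823, -0.0088, 0.3776]
tool_rot: [[0.89, 0.456, 0.007], [0.456, -0.89, 0.004], [0.008, -0.0, -1.0]]
force: [-0.0, 0.3, -4.0]
width: 0.033
grip_force: 50.7
```

>>> {"fn": "apply_moves", "kwargs": {"steps": [{"delta_pos":[0,0,0],"rotation":[0,0,0.8]},{"delta_pos":[0,0,0],"rotation":[0,0,0.8]},{"delta_pos":[0,0,0],"rotation":[0,0,0.8]},{"delta_pos":[0,0,0],"rotation":[0,0,0.8]},{"delta_pos":[0,0,0],"rotation":[0,0,0.8]},{"delta_pos":[0,0,0],"rotation":[0,0,0.8]},{"delta_pos":[0,0,0],"rotation":[0,0,0.8]},{"delta_pos":[0,0,0],"rotation":[0,0,0.8]}]}}

```text
t: 8.87
tcp_pos: [0.4823, -0.0086, 0.3776]
tool_rot: [[1.0, 0.027, 0.007], [0.027, -1.0, 0.003], [0.007, -0.003, -1.0]]
force: [-0.7, 0.5, -4.9]
width: 0.0333
grip_force: 50.7
```

>>> {"fn": "apply_moves", "kwargs": {"steps": [{"delta_pos":[0.26,0.58,0.24],"rotation":[0,0,0]},{"delta_pos":[0.26,0.58,0.24],"rotation":[0,0,0]},{"delta_pos":[0.26,0.58,0.24],"rotation":[0,0,0]},{"delta_pos":[0.26,0.58,0.24],"rotation":[0,0,0]},{"delta_pos":[0.26,0.58,0.24],"rotation":[0,0,0]},{"delta_pos":[0.26,0.58,0.24],"rotation":[0,0,0]}]}}

```text
t: 9.37
tcp_pos: [0.5501, -0.1463, 0.3196]
tool_rot: [[1.0, 0.031, 0.007], [0.031, -1.0, 0.004], [0.007, -0.003, -1.0]]
force: [0.9, 0.5, -3.6]
width: 0.0329
grip_force: 50.7
```

```bash
python3 - <<'E'
from h import *
o=env.observe(); print(o["t"],o["joint_positions"].round(2),o["tcp_pos"],o["force"].round(1),o["width"])
M=frame(-88.3)
plan(o["tool_rot"],o["tcp_pos"],[([.617,-.284,.25],M),([.617,-.284,.2],M)])
E
```

```text
9.3667 [-0.69  0.59  1.14  1.91 -0.62  1.05 -0.82] [ 0.55006478 -0.14628133  0.31955909] [ 0.9  0.5 -3.6] 0.03291182107541484
turn [-0.05 -0.1   0.01] min rows 0.1 | shift [1.57 3.49 1.74] min rows 3.5
turn [0. 0. 0.] min rows 0.0 | shift [0.   0.   1.25] min rows 1.2
```

>>> {"fn": "apply_moves", "kwargs": {"steps": [{"delta_pos":[0.26,0.58,0.28],"rotation":[-0.05,-0.1,0]},{"delta_pos":[0.26,0.58,0.28],"rotation":[0,0,0]},{"delta_pos":[0.26,0.58,0.28],"rotation":[0,0,0]},{"delta_pos":[0.26,0.58,0.28],"rotation":[0,0,0]},{"delta_pos":[0.26,0.58,0.28],"rotation":[0,0,0]},{"delta_pos":[0,0,0],"rotation":[0,0,0]},{"delta_pos":[0,0,0],"rotation":[0,0,0]}]}}

```text
t: 9.95
tcp_pos: [0.6049, -0.2617, 0.264]
tool_rot: [[1.0, 0.028, -0.001], [0.028, -1.0, -0.003], [-0.001, 0.003, -1.0]]
force: [-0.9, -0.3, -4.6]
width: 0.0331
grip_force: 51.5
```

```bash
python3 - <<'E'
from h import *
o=env.observe(); print(o["t"],o["joint_positions"].round(2),o["tcp_pos"],o["force"].round(1),o["width"])
M=frame(-88.3)
plan(o["tool_rot"],o["tcp_pos"],[([.617,-.284,.20],M)])
im=env.get_image("scene"); cv2.imwrite("pics/s3.png",cv2.resize(im["color"][200:400,120:380],None,fx=2,fy=2))
p=pts(im,(120,200,400,420),(105,100,40),(130,255,255),.02,.2); q=p[p[:,1]<-.16];c=q.mean(0);print(c,rect(q[:,:2]),np.linalg.svd(q-c)[2][2])
E
```

```text
9.95 [-0.34  0.78  0.98  1.71 -0.73  1.06 -0.66] [ 0.60488262 -0.26173083  0.26404914] [-0.9 -0.3 -4.6] 0.03308483405569995
turn [ 0.04  0.01 -0.03] min rows 0.0 | shift [0.29 0.57 1.6 ] min rows 1.6
[ 0.64094012 -0.27306415  0.09734596] [array([ 630. , -267.1]), array([114.3, 214.8]), 1.1] [ 0.52387785  0.02692492 -0.85136775]
```

View pics/s3.png

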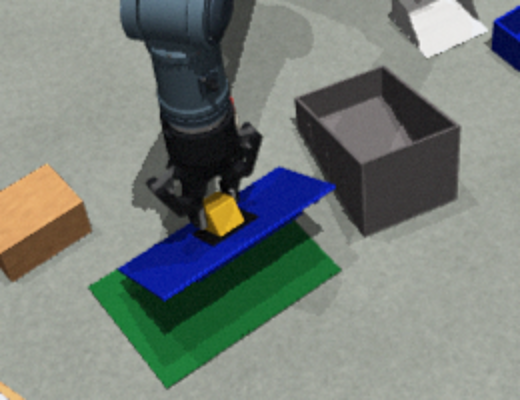

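The crop shows the lid pivoted about 30° in the pads (near edge low at (165,295), knob at (222,213)); I'll grip harder and re-level by turning the tool about the pad axis.

>>> {"fn": "apply_moves", "kwargs": {"steps": [{"delta_pos":[0,0,0],"rotation":[0,0,0]},{"delta_pos":[0,0,0],"rotation":[0,0,0]},{"delta_pos":[0.3,0.1,-0.1],"rotation":[0,0,0]},{"delta_pos":[0.4,0.1,-0.1],"rotation":[0,0,0]},{"delta_pos":[0.4,0.1,-0.1],"rotation":[0,0,0]},{"delta_pos":[0.4,0.1,-0.1],"rotation":[0,0,0]},{"delta_pos":[0.4,0.1,0],"rotation":[0,0,0]},{"delta_pos":[0.3,0.07,0],"rotation":[0,0,0]}], "squeeze": 120}}

```text
t: 10.67
tcp_pos: [0.696, -0.279, 0.2812]
tool_rot: [[0.999, 0.032, 0.002], [0.032, -0.999, -0.001], [0.002, 0.001, -1.0]]
force: [0.5, 0.3, -4.4]
width: 0.0323
grip_force: 119.6
```

>>> {"fn": "apply_moves", "kwargs": {"steps": [{"delta_pos":[0,0,0],"rotation":[0,-0.6,0]},{"delta_pos":[0,0,0],"rotation":[0,-0.7,0]},{"delta_pos":[0,0,0],"rotation":[0,-0.7,0]},{"delta_pos":[0,0,0],"rotation":[0,-0.7,0]},{"delta_pos":[0,0,0],"rotation":[0,-0.7,0]},{"delta_pos":[0,0,0],"rotation":[0,-0.6,0]},{"delta_pos":[0,0,0],"rotation":[0,0,0]},{"delta_pos":[0,0,0],"rotation":[0,0,0]}]}}

```text
t: 11.33
tcp_pos: [0.695, -0.2791, 0.2803]
tool_rot: [[0.961, 0.032, -0.273], [0.03, -0.999, -0.009], [-0.274, 0.0, -0.962]]
force: [-1.1, -0.2, -5.0]
width: 0.0326
grip_force: 119.9
```

```bash
cat >> h.py <<'E'
def lidfit():
    im=env.get_image("scene")
    p=pts(im,(120,200,400,420),(105,100,40),(130,255,255),.0,.25); q=p[p[:,1]<-.16]
    for _ in range(3):
        c=q.mean(0); n=np.linalg.svd(q-c)[2][2]; n*=np.sign(n[2]); q=q[abs((q-c)@n)<.008]
    print("lid",c.round(4),rect(q[:,:2]),"n",n.round(3),"z",q[:,2].min().round(3),q[:,2].max().round(3))
    p=pts(im,(120,150,400,420),(18,100,80),(35,255,255),.02,.25); p=p[p[:,1]<-.16]; print("knob",p.mean(0).round(3),p.min(0).round(3),p.max(0).round(3))
    return im
E
python3 - <<'E'
from h import *
o=env.observe(); print(o["t"],o["joint_positions"].round(2),o["tcp_pos"],o["tool_rot"].round(2),o["force"].round(1),o["width"],o["tcp_pos"]+.155*o["tool_rot"][:,2])
im=lidfit()
E
```

```text
11.3333 [-0.23  0.98  0.98  1.33 -0.61  1.44 -0.8 ] [ 0.69498926 -0.27907083  0.28028673] [[ 0.96  0.03 -0.27]
 [ 0.03 -1.   -0.01]
 [-0.27  0.   -0.96]] [-1.1 -0.2 -5. ] 0.03258680606693677 [ 0.6526103  -0.28044049  0.13119901]
lid [ 0.6822 -0.2908  0.11  ] [array([ 669.9, -279.9]), array([131.8, 225.5]), 0.8] n [-0.289 -0.026  0.957] z 0.082 0.131
knob [ 0.677 -0.282  0.132] [ 0.653 -0.298  0.112] [ 0.688 -0.264  0.148]
```

>>> {"fn": "apply_moves", "kwargs": {"steps": [{"delta_pos":[0,0,0],"rotation":[0,-0.7,0]},{"delta_pos":[0,0,0],"rotation":[0,-0.7,0]},{"delta_pos":[0,0,0],"rotation":[0,-0.7,0]},{"delta_pos":[0,0,0],"rotation":[0,-0.7,0]},{"delta_pos":[0,0,0],"rotation":[0,-0.7,0]},{"delta_pos":[0,0,0],"rotation":[0,-0.7,0]},{"delta_pos":[0,0,0],"rotation":[0,0,0]},{"delta_pos":[0,0,0],"rotation":[0,0,0]}]}}

```text
t: 12.05
tcp_pos: [0.6947, -0.28, 0.2805]
tool_rot: [[0.842, 0.031, -0.538], [0.026, -1.0, -0.017], [-0.539, 0.0, -0.843]]
force: [0.6, 0.2, -4.0]
width: 0.0324
grip_force: 119.9
```

```bash
python3 - <<'E'
from h import *
o=env.observe(); R=o["tool_rot"]; print(o["t"],o["joint_positions"].round(2),o["tcp_pos"],R.round(3),o["force"].round(1),o["wrist_torque"],o["width"],o["tcp_pos"]+.155*R[:,2])
im=lidfit(); print("10mm down in units",R.T@[0,0,-.01]/.04, "10mm +x",R.T@[.01,0,0]/.04)
E
```

```text
12.05 [-0.21  1.07  0.99  1.21 -0.48  1.7  -0.82] [ 0.69469513 -0.27999025  0.28051145] [[ 0.842  0.031 -0.538]
 [ 0.026 -1.    -0.017]
 [-0.539  0.    -0.843]] [ 0.6  0.2 -4. ] [ 0.01153926 -0.98239586 -0.01096894] 0.03235368703514953 [ 0.61124927 -0.28258199  0.14991638]
lid [ 0.6355 -0.3124  0.121 ] [array([ 618.7, -282.8]), array([139.1, 225.6]), 1.1] n [-0.004 -0.014  1.   ] z 0.113 0.13
knob [ 0.638 -0.288  0.139] [ 0.623 -0.3    0.124] [ 0.641 -0.268  0.159]
10mm down in units [ 1.34654987e-01 -2.45061044e-05  2.10637209e-01] 10mm +x [ 0.2105371   0.00772266 -0.13459009]
```

>>> {"fn": "apply_moves", "kwargs": {"steps": [{"delta_pos":[0.2,0,0.32],"rotation":[0,0,0]},{"delta_pos":[0.2,0,0.32],"rotation":[0,0,0]},{"delta_pos":[0.2,0,0.32],"rotation":[0,0,0]},{"delta_pos":[0.2,0,0.32],"rotation":[0,0,0]},{"delta_pos":[0.16,0,0.25],"rotation":[0,0,0]},{"delta_pos":[0.13,0,0.2],"rotation":[0,0,0]},{"delta_pos":[0,0,0],"rotation":[0,0,0]},{"delta_pos":[0,0,0],"rotation":[0,0,0]}]}}

```text
t: 12.77
tcp_pos: [0.6932, -0.2802, 0.1977]
tool_rot: [[0.839, 0.03, -0.543], [0.025, -1.0, -0.016], [-0.543, -0.0, -0.84]]
force: [-0.5, 0.1, -4.3]
width: 0.0322
grip_force: 119.9
```

```bash
python3 - <<'E'
from h import *
o=env.observe(); R=o["tool_rot"]; print(o["t"],o["joint_positions"].round(2),o["tcp_pos"],o["force"].round(1),o["tcp_pos"]+.155*R[:,2])
im=lidfit()
E
```

```text
12.7667 [-0.19  1.16  0.95  1.24 -0.52  1.6  -0.83] [ 0.69324918 -0.28017511  0.1977116 ] [-0.5  0.1 -4.3] [ 0.60913832 -0.28267457  0.06754203]
lid [ 0.632  -0.3186  0.0385] [array([ 615.8, -283.2]), array([139.3, 223.7]), 1.3] n [ 0.003 -0.015  1.   ] z 0.031 0.047
knob [ 0.635 -0.29   0.056] [ 0.624 -0.3    0.04 ] [ 0.64  -0.271  0.074]
```

>>> {"fn": "apply_moves", "kwargs": {"steps": [{"delta_pos":[0.04,0,0.06],"rotation":[0,0,0]},{"delta_pos":[0.04,0,0.06],"rotation":[0,0,0]},{"delta_pos":[0.04,0,0.06],"rotation":[0,0,0]},{"delta_pos":[0.03,0,0.05],"rotation":[0,0,0]},{"delta_pos":[0.03,0,0.05],"rotation":[0,0,0]},{"delta_pos":[0.02,0,0.03],"rotation":[0,0,0]},{"delta_pos":[0,0,0],"rotation":[0,0,0]}]}}

```text
t: 13.4
tcp_pos: [0.6934, -0.2802, 0.1835]
tool_rot: [[0.84, 0.03, -0.542], [0.025, -1.0, -0.016], [-0.542, -0.0, -0.841]]
force: [-0.1, 0.1, -4.8]
width: 0.0321
grip_force: 119.9
```

>>> {"fn": "apply_moves", "kwargs": {"steps": [{"delta_pos":[0.014,0,0.02],"rotation":[0,0,0]},{"delta_pos":[0.014,0,0.02],"rotation":[0,0,0]},{"delta_pos":[0,0,0],"rotation":[0,0,0]}]}}

```text
t: 13.65
tcp_pos: [0.6936, -0.2803, 0.1821]
tool_rot: [[0.84, 0.03, -0.541], [0.025, -1.0, -0.016], [-0.541, 0.0, -0.841]]
force: [0.4, 0.4, -4.8]
width: 0.0321
grip_force: 119.9
```

>>> {"fn": "apply_moves", "kwargs": {"steps": [{"delta_pos":[0.014,0,0.02],"rotation":[0,0,0]},{"delta_pos":[0.014,0,0.02],"rotation":[0,0,0]},{"delta_pos":[0,0,0],"rotation":[0,0,0]}]}}

```text
t: 13.9
tcp_pos: [0.6936, -0.2802, 0.18]
tool_rot: [[0.84, 0.03, -0.541], [0.025, -1.0, -0.016], [-0.541, -0.0, -0.841]]
force: [-0.1, 0.0, -3.4]
width: 0.0319
grip_force: 119.9
```

>>> {"fn": "apply_moves", "kwargs": {"steps": [{"delta_pos":[0.014,0,0.02],"rotation":[0,0,0]},{"delta_pos":[0,0,0],"rotation":[0,0,0]}]}}

```text
t: 14.07
tcp_pos: [0.6936, -0.2803, 0.1791]
tool_rot: [[0.84, 0.03, -0.541], [0.025, -1.0, -0.016], [-0.541, -0.0, -0.841]]
force: [0.5, 0.1, -4.2]
width: 0.0322
grip_force: 119.9
```

>>> {"fn": "apply_moves", "kwargs": {"steps": [{"delta_pos":[0.014,0,0.02],"rotation":[0,0,0]},{"delta_pos":[0,0,0],"rotation":[0,0,0]}]}}

```text
t: 14.23
tcp_pos: [0.6938, -0.2803, 0.1786]
tool_rot: [[0.84, 0.03, -0.541], [0.025, -1.0, -0.017], [-0.541, 0.001, -0.841]]
force: [-0.1, -0.0, -2.5]
width: 0.0318
grip_force: 119.8
```

>>> {"fn": "apply_moves", "kwargs": {"steps": [{"delta_pos":[0.014,0,0.02],"rotation":[0,0,0]},{"delta_pos":[0,0,0],"rotation":[0,0,0]}]}}

```text
t: 14.4
tcp_pos: [0.6939, -0.2803, 0.1784]
tool_rot: [[0.84, 0.03, -0.541], [0.025, -1.0, -0.017], [-0.542, 0.001, -0.841]]
force: [-1.3, 2.4, 0.0]
width: 0.0319
grip_force: 120.2
```

```bash
python3 - <<'E'
from h import *
im=lidfit()
E
```

```text
lid [ 0.6327 -0.3202  0.0191] [array([ 616.6, -283. ]), array([139.6, 224.1]), 1.6] n [-0.    -0.014  1.   ] z 0.011 0.027
knob [ 0.636 -0.291  0.037] [ 0.627 -0.301  0.023] [ 0.641 -0.276  0.053]
```

>>> {"fn": "apply_moves", "kwargs": {"steps": [{"delta_pos":[0,0,0],"rotation":[0,0,0]},{"delta_pos":[0,0,0],"rotation":[0,0,0]},{"delta_pos":[0,0,0],"rotation":[0,0,0]},{"delta_pos":[0,0,0],"rotation":[0,0,0]},{"delta_pos":[0,0,0],"rotation":[0,0,0]},{"delta_pos":[0,0,0],"rotation":[0,0,0]},{"delta_pos":[0,0,0],"rotation":[0,0,0]}], "claw": 1, "squeeze": 20}}

```text
t: 15.03
tcp_pos: [0.6938, -0.2803, 0.1773]
tool_rot: [[0.841, 0.03, -0.541], [0.025, -1.0, -0.017], [-0.541, 0.0, -0.841]]
force: [0.0, 0.9, -0.2]
width: 0.0858
grip_force: 0.0
```

>>> {"fn": "apply_moves", "kwargs": {"steps": [{"delta_pos":[0,0,-0.2],"rotation":[0,0,0]},{"delta_pos":[0,0,-0.4],"rotation":[0,0,0]},{"delta_pos":[0,0,-0.7],"rotation":[0,0,0]},{"delta_pos":[0,0,-0.8],"rotation":[0,0,0]},{"delta_pos":[0,0,-0.8],"rotation":[0,0,0]},{"delta_pos":[-0.4,0,-0.7],"rotation":[0,0,0]},{"delta_pos":[-0.5,0,-0.7],"rotation":[0,0,0]},{"delta_pos":[-0.5,0,-0.7],"rotation":[0,0,0]}]}}

```text
t: 15.7
tcp_pos: [0.7553, -0.2781, 0.3774]
tool_rot: [[0.84, 0.031, -0.541], [0.025, -1.0, -0.018], [-0.542, 0.001, -0.841]]
force: [0.6, -0.5, -0.2]
width: 0.0857
grip_force: 0.0
```

```bash
python3 - <<'E'
from h import *
im=lidfit(); o=env.observe(); print(o["t"],o["joint_positions"].round(2),o["tcp_pos"])
T=env.get_image("top"); cv2.imwrite("pics/t4.png",cv2.resize(T["color"][180:320,210:390],None,fx=4,fy=4)); np.savez("pics/t4.npz",**T);np.savez("pics/s4.npz",**im)
P=pts(T,(285,170,380,290),(0,120,60),(8,255,255),-.01,.06); print("balls",len(P),rect(P[:,:2]) if len(P) else 0)
h=cv2.inRange(cv2.cvtColor(T["color"],cv2.COLOR_BGR2HSV),(0,120,50),(9,255,255)); n,l,s,c=cv2.connectedComponentsWithStats(h[170:290,285:370]); print(s[1:],c[1:]+[285,170])
E
```

```text
lid [ 0.6217 -0.288   0.0184] [array([ 617.4, -282.7]), array([138.6, 225.5]), 0.9] n [-0.  0.  1.] z 0.011 0.026
knob [ 0.625 -0.286  0.047] [ 0.597 -0.3    0.021] [ 0.641 -0.266  0.058]
15.75 [-0.11  1.06  0.99  0.91 -0.47  1.94 -0.88] [ 0.75504992 -0.27928296  0.38766412]
balls 281 [array([648.9, -39.5]), array([98.9, 63.3]), 78.8]
[[32 28 11 11 88]
 [46 29 11 11 85]
 [61 34 10 10 71]
 [38 41 10 12 92]
 [54 48  8  9 51]] [[322.07954545 203.28409091]
 [336.24705882 204.08235294]
 [350.54929577 207.95774648]
 [327.48913043 216.69565217]
 [341.98039216 221.45098039]]
```

View pics/t4.png

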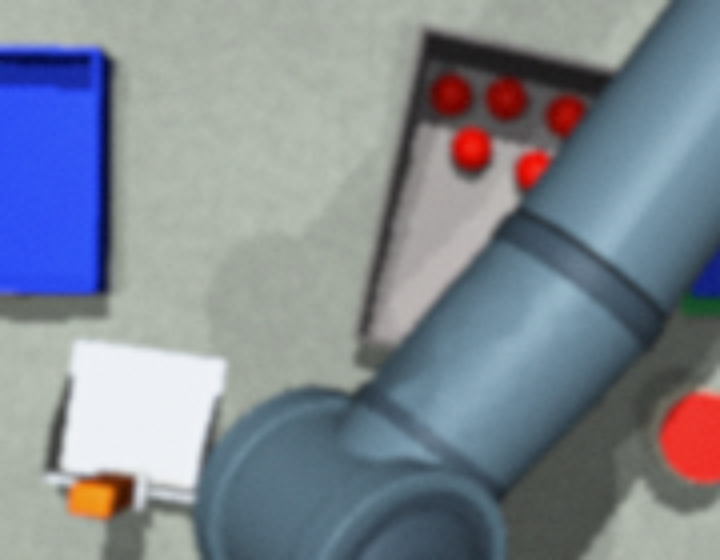

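The crop shows the open bin with five red balls in its back half (450,95; 506,98; 567,115; 471,150; 535,170), the arm above part of it, and the scoop at (145,420) with its orange grip (100,497).

```bash
python3 - <<'E'
from h import *
o=env.observe(); print(o["tcp_pos"])
plan(o["tool_rot"],o["tcp_pos"],[([.62,-.1,.42],frame(-9.3)),([.45,.17,.40],frame(-9.3)),([.412,.197,.32],frame(-9.3))])
T=dict(np.load("pics/t4.npz"))
def pix(u,v,z):
    d=T["T"][:3,:3]@[(u-T["cx"])/T["fx"],-(v-T["cy"])/T["fy"],-1]; c=T["T"][:3,3]; return (c+d*(z-c[2])/d[2]).round(4)
for u,v in((75,340),(225,358),(197,490)): print(pix(u/4+209.6,v/4+179.6,.002))
print("griptop")
g=pts(T,(215,280,260,320),(5,130,80),(17,255,255),.145,.165); print(len(g),g.mean(0),rect(g[:,:2]))
E
```

```text
[ 0.7551795  -0.27956882  0.38582278]
turn [ -5.45   6.81 -19.21] min rows 19.2 | shift [ 3.88 -4.06 -0.85] min rows 4.1
turn [0. 0. 0.] min rows 0.0 | shift [ 5.97 -5.28  0.5 ] min rows 6.0
turn [0. 0. 0.] min rows 0.0 | shift [ 0.51 -1.05  2.  ] min rows 2.0
[0.5022 0.2436 0.002 ]
[0.493 0.142 0.002]
[0.404  0.1578 0.002 ]
griptop
37 [0.40496431 0.20096848 0.15291338] [array([405.9, 201.4]), array([21.6, 16.9]), 88.6]
```

>>> {"fn": "apply_moves", "kwargs": {"steps": [{"delta_pos":[0,0,0],"rotation":[-0.23,0.28,-0.8]},{"delta_pos":[0,0,0],"rotation":[-0.23,0.28,-0.8]},{"delta_pos":[0,0,0],"rotation":[-0.23,0.28,-0.8]},{"delta_pos":[0,0,0],"rotation":[-0.23,0.28,-0.8]},{"delta_pos":[0,0,0],"rotation":[-0.23,0.28,-0.8]},{"delta_pos":[0,0,0],"rotation":[-0.23,0.28,-0.8]},{"delta_pos":[0,0,0],"rotation":[-0.23,0.28,-0.8]},{"delta_pos":[0,0,0],"rotation":[-0.23,0.28,-0.8]}]}}

```text
t: 16.47
tcp_pos: [0.755, -0.2784, 0.3759]
tool_rot: [[0.8, 0.467, -0.377], [0.466, -0.879, -0.101], [-0.378, -0.094, -0.921]]
force: [0.1, 0.6, -0.3]
width: 0.0853
grip_force: 0.0
```

>>> {"fn": "apply_moves", "kwargs": {"steps": [{"delta_pos":[0,0,0],"rotation":[-0.23,0.28,-0.8]},{"delta_pos":[0,0,0],"rotation":[-0.23,0.28,-0.8]},{"delta_pos":[0,0,0],"rotation":[-0.23,0.28,-0.8]},{"delta_pos":[0,0,0],"rotation":[-0.23,0.28,-0.8]},{"delta_pos":[0,0,0],"rotation":[-0.23,0.28,-0.8]},{"delta_pos":[0,0,0],"rotation":[-0.23,0.28,-0.8]},{"delta_pos":[0,0,0],"rotation":[-0.23,0.28,-0.8]},{"delta_pos":[0,0,0],"rotation":[-0.23,0.28,-0.8]}]}}

```text
t: 17.13
tcp_pos: [0.7548, -0.2785, 0.3759]
tool_rot: [[0.553, 0.812, -0.185], [0.813, -0.575, -0.094], [-0.183, -0.098, -0.978]]
force: [0.1, -0.3, -0.3]
width: 0.0855
grip_force: 0.0
```

>>> {"fn": "apply_moves", "kwargs": {"steps": [{"delta_pos":[0,0,0],"rotation":[-0.23,0.28,-0.8]},{"delta_pos":[0,0,0],"rotation":[-0.23,0.28,-0.8]},{"delta_pos":[0,0,0],"rotation":[-0.23,0.28,-0.8]},{"delta_pos":[0,0,0],"rotation":[-0.23,0.28,-0.8]},{"delta_pos":[0,0,0],"rotation":[-0.23,0.28,-0.8]},{"delta_pos":[0,0,0],"rotation":[-0.23,0.28,-0.8]},{"delta_pos":[0,0,0],"rotation":[-0.23,0.28,-0.8]},{"delta_pos":[0,0,0],"rotation":[-0.23,0.28,-0.8]}]}}

```text
t: 17.8
tcp_pos: [0.7547, -0.2787, 0.376]
tool_rot: [[0.159, 0.987, -0.01], [0.987, -0.159, 0.001], [-0.001, -0.01, -1.0]]
force: [0.2, -0.6, 0.3]
width: 0.0852
grip_force: 0.0
```

>>> {"fn": "apply_moves", "kwargs": {"steps": [{"delta_pos":[0.55,-0.58,-0.12],"rotation":[0,0,0]},{"delta_pos":[0.55,-0.58,-0.12],"rotation":[0,0,0]},{"delta_pos":[0.55,-0.58,-0.12],"rotation":[0,0,0]},{"delta_pos":[0.55,-0.58,-0.12],"rotation":[0,0,0]},{"delta_pos":[0.55,-0.58,-0.12],"rotation":[0,0,0]},{"delta_pos":[0.55,-0.58,-0.12],"rotation":[0,0,0]},{"delta_pos":[0.55,-0.58,-0.12],"rotation":[0,0,0]}]}}

```text
t: 18.38
tcp_pos: [0.6185, -0.0996, 0.4112]
tool_rot: [[0.162, 0.987, -0.011], [0.987, -0.162, 0.001], [-0.001, -0.011, -1.0]]
force: [0.8, 0.4, 1.3]
width: 0.0855
grip_force: 0.0
```

>>> {"fn": "apply_moves", "kwargs": {"steps": [{"delta_pos":[0.7,-0.63,0.06],"rotation":[0,0,0]},{"delta_pos":[0.7,-0.63,0.06],"rotation":[0,0,0]},{"delta_pos":[0.7,-0.63,0.06],"rotation":[0,0,0]},{"delta_pos":[0.7,-0.63,0.06],"rotation":[0,0,0]},{"delta_pos":[0.7,-0.63,0.06],"rotation":[0,0,0]},{"delta_pos":[0.7,-0.63,0.06],"rotation":[0,0,0]},{"delta_pos":[0.7,-0.63,0.06],"rotation":[0,0,0]},{"delta_pos":[0.7,-0.63,0.06],"rotation":[0,0,0]}]}}

```text
t: 19.05
tcp_pos: [0.4555, 0.1539, 0.394]
tool_rot: [[0.162, 0.987, -0.01], [0.987, -0.162, 0.001], [-0.0, -0.01, -1.0]]
force: [1.5, 0.5, -0.1]
width: 0.0854
grip_force: 0.0
```

```bash
cat > bin.py <<'E'
from h import *
from scipy.optimize import minimize
def binfit(im):
    P=cloud(im).reshape(-1,3); hsv=cv2.cvtColor(im["color"],cv2.COLOR_BGR2HSV).reshape(-1,3)
    P=P[(im["z_map"].ravel()>0)&(P[:,2]>.045)&(P[:,2]<.145)&(hsv[:,1]<90)&(np.hypot(P[:,0]-.594,P[:,1]+.03)<.14)]
    a,c=np.radians(-11.5),np.array([.594,-.03])
    for _ in range(4):
        X=np.c_[np.cos(a),np.sin(a)]; d=P[:,:2]-c; x=d@[np.cos(a),np.sin(a)]
        q=P[abs(P[:,2]-(.0955+.405*x))<.005]; r=cv2.minAreaRect((q[:,:2]*1000).astype(np.float32)); 
        ang=r[2] if r[2]<45 else r[2]-90
        a=np.radians(ang); c=np.array(r[0])/1000
    return len(q),c.round(4),ang,np.round(r[1],1)
E
python3 - <<'E'
from bin import *
for n in("top","scene"):
    im=env.get_image(n); np.savez("pics/%s5.npz"%n,**im); print(n,binfit(im))
print("s4",binfit(dict(np.load("pics/s4.npz"))))
o=env.observe(); print(o["t"],o["joint_positions"].round(2),o["tcp_pos"])
R=frame(-6.5); plan(o["tool_rot"],o["tcp_pos"],[([.409,.199,.33],R),([.409,.199,.283],R)])
E
```

```text
top (418, array([ 0.5924, -0.0274]), -11.614227294921875, array([126.9, 200. ]))
scene (421, array([ 0.5941, -0.0298]), -11.909950256347656, array([130.7, 206.4]))
s4 (271, array([ 0.5941, -0.0289]), -11.994781494140625, array([128.6, 206.8]))
19.15 [-1.    0.07  0.6   2.03 -0.05  1.07 -0.52] [0.45309118 0.1590527  0.39317182]
turn [-0.21 -0.02 -0.53] min rows 0.5 | shift [ 0.87 -1.21  1.58] min rows 1.6
turn [0. 0. 0.] min rows 0.0 | shift [0.   0.   1.18] min rows 1.2
```

>>> {"fn": "apply_moves", "kwargs": {"steps": [{"delta_pos":[0.29,-0.4,0.3],"rotation":[-0.21,0,-0.53]},{"delta_pos":[0.29,-0.4,0.3],"rotation":[0,0,0]},{"delta_pos":[0.29,-0.41,0.3],"rotation":[0,0,0]},{"delta_pos":[0,0,0.3],"rotation":[0,0,0]},{"delta_pos":[0,0,0.3],"rotation":[0,0,0]},{"delta_pos":[0,0,0],"rotation":[0,0,0]},{"delta_pos":[0,0,0],"rotation":[0,0,0]}]}}

```text
t: 19.73
tcp_pos: [0.4137, 0.1934, 0.3335]
tool_rot: [[0.126, 0.992, 0.003], [0.992, -0.126, -0.003], [-0.002, 0.003, -1.0]]
force: [0.4, -0.1, 0.5]
width: 0.0856
grip_force: 0.0
```

```bash
python3 - <<'E'
from h import *
o=env.observe(); print(o["t"],o["joint_positions"].round(2),o["tcp_pos"])
R=frame(-6.5); plan(o["tool_rot"],o["tcp_pos"],[([.409,.199,.283],R)])
im=env.get_image("scene"); cv2.imwrite("pics/s6.png",cv2.resize(im["color"][110:250,260:440],None,fx=3,fy=3))
E
```

```text
19.7333 [-1.05  0.1   0.55  2.14 -0.06  0.92 -0.59] [0.41370528 0.19344731 0.33351205]
turn [ 0.04  0.03 -0.18] min rows 0.2 | shift [ 0.12 -0.13  1.26] min rows 1.3
```

View pics/s6.png

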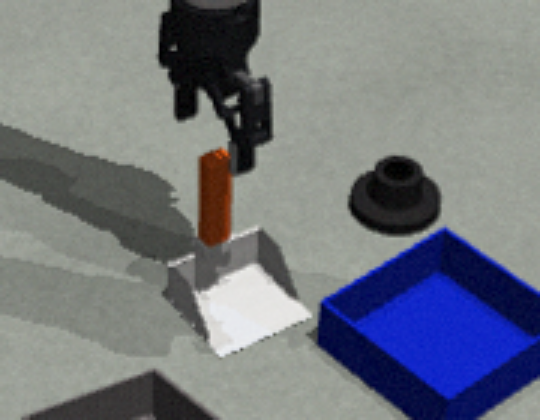

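The crop shows the fingers (185,100 and 243,150) straddling the orange grip (215,195) along the scoop's axis. Descending.

>>> {"fn": "apply_moves", "kwargs": {"steps": [{"delta_pos":[0.06,-0.07,0.3],"rotation":[0,0,-0.18]},{"delta_pos":[0.06,-0.06,0.3],"rotation":[0,0,0]},{"delta_pos":[0,0,0.3],"rotation":[0,0,0]},{"delta_pos":[0,0,0.26],"rotation":[0,0,0]},{"delta_pos":[0,0,0.1],"rotation":[0,0,0]},{"delta_pos":[0,0,0],"rotation":[0,0,0]},{"delta_pos":[0,0,0],"rotation":[0,0,0]}]}}

```text
t: 20.37
tcp_pos: [0.4096, 0.1994, 0.2836]
tool_rot: [[0.113, 0.994, 0.004], [0.994, -0.113, -0.001], [-0.001, 0.004, -1.0]]
force: [0.1, 0.3, 0.6]
width: 0.0853
grip_force: 0.0
```

>>> {"fn": "apply_moves", "kwargs": {"steps": [{"delta_pos":[0,0,0],"rotation":[0,0,0]},{"delta_pos":[0,0,0],"rotation":[0,0,0]},{"delta_pos":[0,0,0],"rotation":[0,0,0]},{"delta_pos":[0,0,0],"rotation":[0,0,0]},{"delta_pos":[0,0,0],"rotation":[0,0,0]},{"delta_pos":[0,0,0],"rotation":[0,0,0]},{"delta_pos":[0,0,0],"rotation":[0,0,0]},{"delta_pos":[0,0,0],"rotation":[0,0,0]}], "claw": 0, "squeeze": 120}}

```text
t: 21.03
tcp_pos: [0.4094, 0.1998, 0.2836]
tool_rot: [[0.112, 0.994, 0.004], [0.994, -0.112, -0.001], [-0.0, 0.004, -1.0]]
force: [0.2, 0.1, 2.1]
width: 0.0189
grip_force: 117.2
```

```bash
python3 - <<'E'
from h import *
o=env.observe(); print(o["t"],o["joint_positions"].round(2),o["tcp_pos"],o["force"],o["wrist_torque"],o["width"])
im=env.get_image("scene")
f=pts(im,(310,170,370,235),(0,0,150),(180,60,255),-.01,.012); n=np.linalg.svd(f-f.mean(0))[2][2]; print(n*np.sign(n[2]),f.mean(0),rect(f[:,:2]))
u=f; 
for a in(0,1): print(f[f[:,0].argmax()],f[f[:,1].argmax()],f[f[:,1].argmin()])
E
```

```text
21.0333 [-1.04  0.19  0.54  2.18 -0.13  0.8  -0.53] [0.40939688 0.19979375 0.28358694] [0.19835011 0.12178607 2.13783006] [0.03565718 0.04143698 0.03552779] 0.01891746563026047
[8.52549031e-04 5.74138255e-03 9.99983155e-01] [4.43795341e-01 2.30535731e-01 3.87189965e-04] [array([417.9, 233.1]), array([159.9, 286.2]), 47.9]
[ 0.56673095  0.2064063  -0.00357352] [ 0.36298543  0.38577787 -0.0047668 ] [4.64461555e-01 8.51522867e-02 3.44214099e-04]
[ 0.56673095  0.2064063  -0.00357352] [ 0.36298543  0.38577787 -0.0047668 ] [4.64461555e-01 8.51522867e-02 3.44214099e-04]
```

```bash
cat >> bin.py <<'E'
Bc=np.array([.593,-.0285]); Ba=np.radians(-11.7); ex=np.array([np.cos(Ba),np.sin(Ba)]); ey=np.array([-ex[1],ex[0]])
def b2w(x,y): return Bc+x*ex+y*ey
def balls(T,z=.02):
    h=cv2.inRange(cv2.cvtColor(T["color"],cv2.COLOR_BGR2HSV),(0,120,50),(9,255,255)); n,l,s,c=cv2.connectedComponentsWithStats(h)
    out=[]
    for i in range(1,n):
        if s[i,4]<25: continue
        u,v=c[i]; d=T["T"][:3,:3]@[(u-T["cx"])/T["fx"],-(v-T["cy"])/T["fy"],-1]; k=T["T"][:3,3]; p=(k+d*(z-k[2])/d[2])[:2]-Bc
        if np.hypot(*p)<.5: out.append((p@ex*1000).round(1)); out.append((p@ey*1000).round(1)); out.append(s[i,4])
    print("balls in bin frame mm (x,y,area)",np.reshape(out,(-1,3)).tolist())
E
python3 - <<'E'
from bin import *
balls(dict(np.load("pics/top5.npz")))
o=env.observe(); R=frame(-11.7)
def tcp(xc,z,pitch=0): # scoop centre at bin x=xc (pitch 0)
    return np.r_[b2w(xc-.045,0),z+.2836]
plan(o["tool_rot"],o["tcp_pos"],[(o["tcp_pos"]+[0,0,.15],frame(-6.5)),(tcp(-.038,.15),R),(tcp(-.038,.05),R),(tcp(-.038,.007),R)])
print(tcp(-.038,.15))
E
```

```text
balls in bin frame mm (x,y,area) [[73.7, 39.1, 84.0], [80.6, 2.9, 88.0], [77.9, -39.4, 88.0], [42.3, 17.3, 89.0], [36.6, -27.5, 85.0], [-109.8, -177.3, 404.0]]
turn [0.06 0.01 0.02] min rows 0.1 | shift [ 0.    0.   -3.75] min rows 3.7
turn [0.  0.  1.3] min rows 1.3 | shift [-4.66  3.58 -0.  ] min rows 4.7
turn [0. 0. 0.] min rows 0.0 | shift [0.  0.  2.5] min rows 2.5
turn [0. 0. 0.] min rows 0.0 | shift [0.   0.   1.07] min rows 1.1
[ 0.51172451 -0.01166865  0.4336    ]
```

>>> {"fn": "apply_moves", "kwargs": {"steps": [{"delta_pos":[0,0,-0.3],"rotation":[0.06,0,0]},{"delta_pos":[0,0,-0.6],"rotation":[0,0,0]},{"delta_pos":[0,0,-0.7],"rotation":[0,0,0.3]},{"delta_pos":[0,0,-0.7],"rotation":[0,0,0.3]},{"delta_pos":[0,0,-0.7],"rotation":[0,0,0.3]},{"delta_pos":[0,0,-0.7],"rotation":[0,0,0.4]},{"delta_pos":[0,0,0],"rotation":[0,0,0]}]}}

```text
t: 21.67
tcp_pos: [0.4109, 0.2002, 0.4363]
tool_rot: [[0.203, 0.979, 0.007], [0.979, -0.203, 0.006], [0.007, 0.006, -1.0]]
force: [1.2, 0.6, -0.9]
width: 0.0187
grip_force: 117.7
```

>>> {"fn": "apply_moves", "kwargs": {"steps": [{"delta_pos":[-0.55,0.42,0],"rotation":[0,0,0]},{"delta_pos":[-0.6,0.46,0],"rotation":[0,0,0]},{"delta_pos":[-0.6,0.46,0],"rotation":[0,0,0]},{"delta_pos":[-0.6,0.46,0],"rotation":[0,0,0]},{"delta_pos":[-0.6,0.46,0],"rotation":[0,0,0]},{"delta_pos":[-0.6,0.46,0],"rotation":[0,0,0]},{"delta_pos":[-0.6,0.46,0],"rotation":[0,0,0]},{"delta_pos":[-0.45,0.35,0],"rotation":[0,0,0]}]}}

```text
t: 22.33
tcp_pos: [0.5102, -0.0118, 0.43]
tool_rot: [[0.204, 0.979, -0.002], [0.979, -0.204, -0.003], [-0.003, -0.002, -1.0]]
force: [0.8, 1.0, -1.9]
width: 0.0188
grip_force: 117.5
```

>>> {"fn": "apply_moves", "kwargs": {"steps": [{"delta_pos":[0,0,0],"rotation":[0,0,0]},{"delta_pos":[0,0,0],"rotation":[0,0,0]},{"delta_pos":[0,0,0],"rotation":[0,0,0]}]}}

```text
t: 22.58
tcp_pos: [0.5097, -0.0082, 0.4301]
tool_rot: [[0.201, 0.98, -0.003], [0.98, -0.201, -0.001], [-0.002, -0.003, -1.0]]
force: [-0.5, 0.7, -1.6]
width: 0.0186
grip_force: 117.6
```

```bash
cat >> bin.py <<'E'
def tcp(xc,z,dy=0): return np.r_[b2w(xc-.045,dy),z+.2836]
E
python3 - <<'E'
from bin import *
o=env.observe(); R=frame(-11.7); print(o["t"],o["joint_positions"].round(2),o["tcp_pos"],o["force"].round(1),o["wrist_torque"].round(2))
plan(o["tool_rot"],o["tcp_pos"],[(tcp(-.038,.06),R),(tcp(-.038,.007),R)])
im=env.get_image("scene"); cv2.imwrite("pics/s7.png",cv2.resize(im["color"][120:330,210:390],None,fx=2.5,fy=2.5))
t=env.get_image("top"); np.savez("pics/t7.npz",**t); np.savez("pics/s7.npz",**im)
P=cloud(im); 
f=pts(im,(230,120,390,330),(0,0,140),(180,60,255),.1,.3); f=f[np.hypot(*(f[:,:2]-[.55,-.02]).T)<.12]; 
for _ in range(4):
  c=f.mean(0); n=np.linalg.svd(f-c)[2][2]; f=f[abs((f-c)@n)<.006]
print("floor n",n*np.sign(n[2]),c,rect(f[:,:2]),len(f))
E
```

```text
22.5833 [-0.83  0.1   0.82  1.93 -0.08  1.15 -0.18] [ 0.50970474 -0.00821118  0.43006929] [-0.5  0.7 -1.6] [ 0.09  0.06 -0.01]
turn [-0.04  0.02  0.03] min rows 0.0 | shift [-0.07  0.07  2.16] min rows 2.2
turn [0. 0. 0.] min rows 0.0 | shift [0.   0.   1.32] min rows 1.3
floor n [0.02043162 0.00194339 0.99978936] [ 0.55962139 -0.01493868  0.14840613] [array([556.1, -16.1]), array([100.3,  91.1]), 78.4] 946
```

View pics/s7.png

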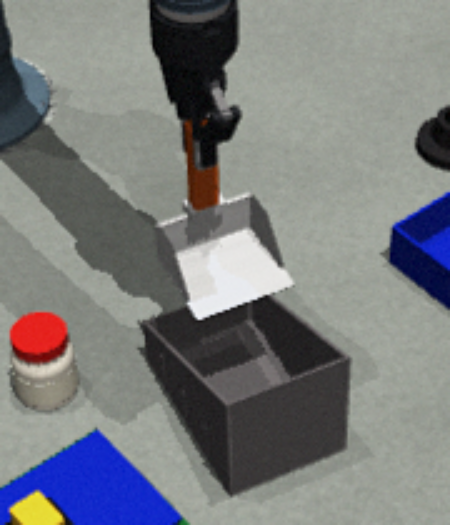

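The crop shows the scoop level above the bin's front half (230,265), aligned with the mouth. Descending in the front half, away from the balls.

>>> {"fn": "apply_moves", "kwargs": {"steps": [{"delta_pos":[-0.055,0.035,0.4],"rotation":[0,0,0]},{"delta_pos":[-0.055,0.035,0.5],"rotation":[0,0,0]},{"delta_pos":[0,0,0.5],"rotation":[0,0,0]},{"delta_pos":[0,0,0.5],"rotation":[0,0,0]},{"delta_pos":[0,0,0.26],"rotation":[0,0,0]},{"delta_pos":[0,0,0],"rotation":[0,0,0]},{"delta_pos":[0,0,0],"rotation":[0,0,0]}]}}

```text
t: 23.27
tcp_pos: [0.512, -0.0131, 0.3448]
tool_rot: [[0.2, 0.98, -0.002], [0.98, -0.2, -0.001], [-0.002, -0.001, -1.0]]
force: [0.3, 0.6, -1.8]
width: 0.0185
grip_force: 117.5
```

```bash
python3 - <<'E'
from bin import *
o=env.observe(); R=frame(-11.7); print(o["t"],o["joint_positions"].round(2),o["tcp_pos"],o["force"].round(1),o["wrist_torque"].round(2))
plan(o["tool_rot"],o["tcp_pos"],[(tcp(-.038,.007,-.0015),R)])
E
```

```text
23.2667 [-0.76  0.24  0.8   2.01 -0.21  0.97 -0.06] [ 0.51201146 -0.0130713   0.344795  ] [ 0.3  0.6 -1.8] [-0.04  0.01  0.01]
turn [-0.02  0.02  0.04] min rows 0.0 | shift [-0.   -0.01  1.35] min rows 1.4
```

>>> {"fn": "apply_moves", "kwargs": {"steps": [{"delta_pos":[0,0,0.25],"rotation":[0,0,0]},{"delta_pos":[0,0,0.3],"rotation":[0,0,0]},{"delta_pos":[0,0,0.3],"rotation":[0,0,0]},{"delta_pos":[0,0,0.2],"rotation":[0,0,0]},{"delta_pos":[0,0,0.15],"rotation":[0,0,0]},{"delta_pos":[0,0,0.1],"rotation":[0,0,0]},{"delta_pos":[0,0,0],"rotation":[0,0,0]}]}}

```text
t: 23.85
tcp_pos: [0.5117, -0.014, 0.2919]
tool_rot: [[0.202, 0.979, -0.003], [0.979, -0.202, -0.002], [-0.002, -0.002, -1.0]]
force: [-0.1, 1.1, -1.3]
width: 0.0189
grip_force: 117.7
```

>>> {"fn": "apply_moves", "kwargs": {"steps": [{"delta_pos":[0,0,0.025],"rotation":[0,0,0]},{"delta_pos":[0,0,0],"rotation":[0,0,0]}]}}

```text
t: 24.02
tcp_pos: [0.5125, -0.0141, 0.2923]
tool_rot: [[0.202, 0.979, 0.0], [0.979, -0.202, -0.001], [-0.001, 0.0, -1.0]]
force: [0.4, -0.9, -2.0]
width: 0.0188
grip_force: 117.7
```

>>> {"fn": "apply_moves", "kwargs": {"steps": [{"delta_pos":[0,0,0.025],"rotation":[0,0,0]},{"delta_pos":[0,0,0],"rotation":[0,0,0]}]}}

```text
t: 24.18
tcp_pos: [0.5124, -0.014, 0.2914]
tool_rot: [[0.202, 0.979, 0.0], [0.979, -0.202, -0.001], [-0.001, 0.0, -1.0]]
force: [0.0, -0.2, -2.2]
width: 0.0187
grip_force: 117.7
```

>>> {"fn": "apply_moves", "kwargs": {"steps": [{"delta_pos":[0,0,0.025],"rotation":[0,0,0]},{"delta_pos":[0,0,0],"rotation":[0,0,0]}]}}

```text
t: 24.35
tcp_pos: [0.5122, -0.0139, 0.2901]
tool_rot: [[0.201, 0.979, -0.0], [0.979, -0.201, -0.001], [-0.001, 0.0, -1.0]]
force: [0.4, 0.2, -2.6]
width: 0.0189
grip_force: 117.7
```

>>> {"fn": "apply_moves", "kwargs": {"steps": [{"delta_pos":[0,0,0.02],"rotation":[0,0,0]},{"delta_pos":[0,0,0],"rotation":[0,0,0]}]}}

```text
t: 24.52
tcp_pos: [0.5122, -0.0139, 0.2892]
tool_rot: [[0.201, 0.979, -0.0], [0.979, -0.201, -0.001], [-0.001, -0.0, -1.0]]
force: [1.0, -0.7, -0.6]
width: 0.019
grip_force: 117.7
```

>>> {"fn": "apply_moves", "kwargs": {"steps": [{"delta_pos":[0,0,0.02],"rotation":[0,0,0]},{"delta_pos":[0,0,0],"rotation":[0,0,0]}]}}

```text
t: 24.68
tcp_pos: [0.5123, -0.014, 0.2889]
tool_rot: [[0.202, 0.979, -0.001], [0.979, -0.202, -0.001], [-0.001, -0.001, -1.0]]
force: [-2.2, 0.4, 2.9]
width: 0.0186
grip_force: 118.0
```

>>> {"fn": "apply_moves", "kwargs": {"steps": [{"delta_pos":[0,0.1,0],"rotation":[0,0,0]},{"delta_pos":[0,0.12,0],"rotation":[0,0,0]},{"delta_pos":[0,0.12,0],"rotation":[0,0,0]},{"delta_pos":[0,0.12,0],"rotation":[0,0,0]},{"delta_pos":[0,0.12,0],"rotation":[0,0,0]},{"delta_pos":[0,0.12,0],"rotation":[0,0,0]},{"delta_pos":[0,0.12,0],"rotation":[0,0,0]},{"delta_pos":[0,0.12,0],"rotation":[0,0,0]}]}}

```text
t: 25.35
tcp_pos: [0.5493, -0.0215, 0.289]
tool_rot: [[0.201, 0.98, -0.002], [0.98, -0.201, -0.0], [-0.0, -0.002, -1.0]]
force: [-5.1, 1.9, 8.3]
width: 0.0185
grip_force: 118.9
```

>>> {"fn": "apply_moves", "kwargs": {"steps": [{"delta_pos":[0,0.12,0],"rotation":[0,0,0]},{"delta_pos":[0,0.12,0],"rotation":[0,0,0]},{"delta_pos":[0,0.12,0],"rotation":[0,0,0]},{"delta_pos":[0,0.12,0],"rotation":[0,0,0]}]}}

```text
t: 25.68
tcp_pos: [0.5681, -0.0254, 0.289]
tool_rot: [[0.201, 0.98, -0.002], [0.98, -0.201, -0.0], [-0.0, -0.002, -1.0]]
force: [-4.9, 1.1, 7.3]
width: 0.0183
grip_force: 119.0
```

```bash
python3 - <<'E'
from bin import *
o=env.observe(); print(o["t"],o["joint_positions"].round(2),o["tcp_pos"],o["force"].round(1),o["wrist_torque"].round(2))
p=o["tcp_pos"][:2]-Bc; print("lip x",p@ex+.09,"lat",p@ey); balls(env.get_image("top"))
E
```

```text
25.6833 [-0.62  0.45  0.72  1.92 -0.37  0.91  0.08] [ 0.56810485 -0.0253916   0.28899243] [-4.9  1.1  7.3] [0.09 0.87 0.  ]
lip x 0.06499175426952611 lat -0.0020046028114630186
balls in bin frame mm (x,y,area) [[76.0, -2.0, 341.0], [-109.8, -177.4, 402.0]]
```

>>> {"fn": "apply_moves", "kwargs": {"steps": [{"delta_pos":[0,0.1,0],"rotation":[0,0,0]},{"delta_pos":[0,0.1,0],"rotation":[0,0,0]},{"delta_pos":[0,0.1,0],"rotation":[0,0,0]}]}}

```text
t: 25.98
tcp_pos: [0.5794, -0.0278, 0.2891]
tool_rot: [[0.201, 0.979, -0.003], [0.98, -0.201, 0.0], [-0.0, -0.003, -1.0]]
force: [-11.5, 1.8, 19.1]
width: 0.0188
grip_force: 120.0
```

>>> {"fn": "apply_moves", "kwargs": {"steps": [{"delta_pos":[0,0.1,0],"rotation":[0,0,0]},{"delta_pos":[0,0.1,0],"rotation":[0,0,0]},{"delta_pos":[0,0.1,0],"rotation":[0,0,0]}]}}

```text
t: 26.23
tcp_pos: [0.591, -0.0303, 0.2891]
tool_rot: [[0.201, 0.98, -0.003], [0.98, -0.201, 0.0], [-0.0, -0.004, -1.0]]
force: [-6.2, 1.3, 9.5]
width: 0.0186
grip_force: 118.9
```

```bash
python3 - <<'E'
from bin import *
o=env.observe(); print(o["t"],o["tcp_pos"],o["force"].round(1),o["wrist_torque"].round(2))
p=o["tcp_pos"][:2]-Bc; print("lip x",p@ex+.09,"lat",p@ey); T=env.get_image("top"); balls(T)
cv2.imwrite("pics/t8.png",cv2.resize(T["color"][170:290,270:390],None,fx=4,fy=4))
E
```

```text
26.2333 [ 0.59102301 -0.03025078  0.28911525] [-6.2  1.3  9.5] [ 0.2   1.16 -0.04]
lip x 0.08841912384355693 lat -0.002115311249844643
balls in bin frame mm (x,y,area) [[-109.8, -177.3, 403.0]]
```

View pics/t8.png

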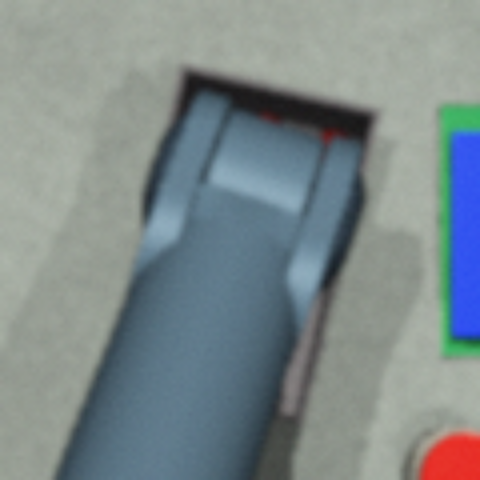

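The crop shows the wrist over the bin; slivers of red balls (270,118; 330,135) between the gripper and the back wall, so the balls lie at the wall over the lip. Now tilting the lip up about the heel.

>>> {"fn": "apply_moves", "kwargs": {"steps": [{"delta_pos":[0,-0.12,-0.03],"rotation":[-0.25,0,0]},{"delta_pos":[0,-0.24,-0.01],"rotation":[-0.5,0,0]},{"delta_pos":[0,-0.24,0],"rotation":[-0.5,0,0]},{"delta_pos":[0,-0.24,0],"rotation":[-0.5,0,0]},{"delta_pos":[0,-0.24,0],"rotation":[-0.5,0,0]},{"delta_pos":[0,-0.24,0],"rotation":[-0.5,0,0]},{"delta_pos":[0,-0.24,0],"rotation":[-0.5,0,0]},{"delta_pos":[0,-0.24,0],"rotation":[-0.5,0,0]}]}}

```text
t: 26.95
tcp_pos: [0.5198, -0.0157, 0.2807]
tool_rot: [[0.201, 0.946, 0.253], [0.98, -0.194, -0.054], [-0.002, 0.259, -0.966]]
force: [0.1, 0.1, -3.1]
width: 0.0189
grip_force: 117.5
```

>>> {"fn": "apply_moves", "kwargs": {"steps": [{"delta_pos":[0,-0.24,0],"rotation":[-0.5,0,0]},{"delta_pos":[0,-0.24,0],"rotation":[-0.5,0,0]},{"delta_pos":[0,-0.24,0],"rotation":[-0.5,0,0]},{"delta_pos":[0,-0.24,0],"rotation":[-0.5,0,0]},{"delta_pos":[0,0,0],"rotation":[0,0,0]},{"delta_pos":[0,0,0],"rotation":[0,0,0]}]}}

```text
t: 27.45
tcp_pos: [0.4843, -0.0083, 0.269]
tool_rot: [[0.201, 0.903, 0.38], [0.98, -0.185, -0.079], [-0.001, 0.388, -0.922]]
force: [0.8, -0.5, -3.3]
width: 0.0187
grip_force: 117.6
```

```bash
python3 - <<'E'
from bin import *
o=env.observe(); R=o["tool_rot"]; print(o["t"],o["joint_positions"].round(2),o["tcp_pos"],R.round(3),o["force"].round(1),o["wrist_torque"].round(2))
h=o["tcp_pos"]+R@[0,0,.2836]; l=o["tcp_pos"]+R@[0,.09,.2836]
for q in(h,l): print((q[:2]-Bc)@ex,(q[:2]-Bc)@ey,q[2])
print("up 10mm",R.T@[0,0,.01]/.04)
T=env.get_image("top"); balls(T,.04)
E
```

```text
27.45 [-0.89  0.24  0.86  2.26 -0.21  0.34 -0.1 ] [ 0.48425826 -0.00830143  0.269039  ] [[ 0.201  0.903  0.38 ]
 [ 0.98  -0.185 -0.079]
 [-0.001  0.388 -0.922]] [ 0.8 -0.5 -3.3] [0.13 0.81 0.04]
-0.0006096197989836092 -0.002441796366889443 0.007627832548415592
0.08234862750992647 -0.002232273538524905 0.0425260460215737
up 10mm [-0.00036321  0.09693948 -0.23044002]
balls in bin frame mm (x,y,area) [[19.9, 5.9, 437.0], [-109.6, -174.8, 403.0]]
```

>>> {"fn": "apply_moves", "kwargs": {"steps": [{"delta_pos":[0,0.08,-0.2],"rotation":[0,0,0]},{"delta_pos":[0,0.16,-0.38],"rotation":[0,0,0]},{"delta_pos":[0,0.2,-0.48],"rotation":[0,0,0]},{"delta_pos":[0,0.2,-0.48],"rotation":[0,0,0]},{"delta_pos":[0,0.2,-0.48],"rotation":[0,0,0]},{"delta_pos":[0,0.2,-0.48],"rotation":[0,0,0]},{"delta_pos":[0,0.2,-0.48],"rotation":[0,0,0]},{"delta_pos":[0,0.16,-0.38],"rotation":[0,0,0]}]}}

```text
t: 28.17
tcp_pos: [0.4855, -0.0092, 0.4179]
tool_rot: [[0.203, 0.9, 0.384], [0.979, -0.188, -0.078], [0.002, 0.392, -0.92]]
force: [0.6, 1.6, -3.4]
width: 0.0189
grip_force: 117.7
```

>>> {"fn": "apply_moves", "kwargs": {"steps": [{"delta_pos":[0,0.06,-0.14],"rotation":[0,0,0]},{"delta_pos":[0,0,0],"rotation":[0,0,0]},{"delta_pos":[0,0,0],"rotation":[0,0,0]}]}}

```text
t: 28.42
tcp_pos: [0.4847, -0.0087, 0.4213]
tool_rot: [[0.203, 0.902, 0.381], [0.979, -0.187, -0.08], [-0.001, 0.39, -0.921]]
force: [-0.3, -0.4, -3.4]
width: 0.0185
grip_force: 117.8
```

```bash
python3 - <<'E'
from bin import *
o=env.observe(); R=o["tool_rot"]; print(o["t"],o["joint_positions"].round(2),o["tcp_pos"],o["force"].round(1),o["wrist_torque"].round(2))
for n in("top","scene"):
    im=env.get_image(n); h=cv2.inRange(cv2.cvtColor(im["color"],cv2.COLOR_BGR2HSV),(0,120,50),(9,255,255)); k,l,s,c=cv2.connectedComponentsWithStats(h); P=cloud(im)
    for i in range(1,k):
        if s[i,4]>20: print(n,s[i,4],c[i].round(),np.median(P[l==i],0).round(3))
np.savez("pics/s9.npz",**im); cv2.imwrite("pics/s9.png",cv2.resize(im["color"][110:310,200:400],None,fx=2.5,fy=2.5))
E
```

```text
28.4167 [-1.17 -0.19  0.99  2.13  0.43  0.78 -0.61] [ 0.48473472 -0.00866085  0.42131974] [-0.3 -0.4 -3.4] [ 0.13  0.88 -0.09]
top 472 [91. 85.] [ 1.087  0.789 -0.298]
top 562 [331. 220.] [ 0.612 -0.023  0.2  ]
top 403 [386. 289.] [ 0.452 -0.172  0.086]
top 148 [541. 418.] [ 0.164 -0.544  0.131]
top 88 [564. 438.] [ 0.11  -0.602  0.131]
scene 481 [311. 233.] [ 0.621 -0.032  0.196]
scene 430 [ 15. 240.] [ 0.137 -0.562  0.129]
scene 379 [225. 254.] [ 0.459 -0.176  0.084]
scene 423 [620. 312.] [ 1.082  0.788 -0.3  ]
```

View pics/s9.png

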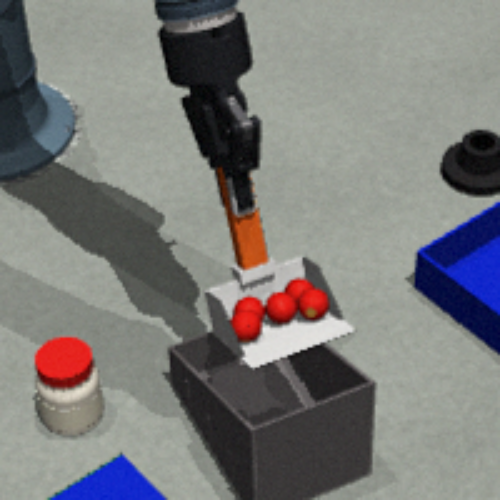

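Crop shows all five balls in the raised scoop (245–315, 285–325), the bin empty below. Now carrying them to the tray.

```bash
cat >> bin.py <<'E'
Tr=np.array([.611,.302])
def lip(R,L): return np.array(L)-R@[0,.09,.2836]
E
python3 - <<'E'
from bin import *
o=env.observe(); R0=o["tool_rot"]; p0=o["tcp_pos"]; psi=-75; s=np.array([np.cos(np.radians(psi)),np.sin(np.radians(psi))]); L=Tr-.025*s
g=[]
for pit,z in((23,.2),(23,.13),(2,.08),(-10,.075),(-50,.07)): R=frame(psi,pit); g.append((lip(R,[*L,z]),R))
for q in g: print(q[0].round(3),np.hypot(*q[0][:2]).round(3))
m=np.array([.46,.16,p0[2]]); 
plan(R0,p0,[(m,R0),(m,g[0][1])]+g)
print("lip at m", m+R0@[0,.09,.2836], m+g[0][1]@[0,.09,.2836])
E
```

```text
[0.554 0.513 0.426] 0.755
[0.554 0.513 0.356] 0.755
[0.579 0.423 0.36 ] 0.717
[0.594 0.364 0.37 ] 0.697
[0.646 0.172 0.321] 0.668
turn [0. 0. 0.] min rows 0.0 | shift [ 4.   -1.33 -0.57] min rows 4.0
turn [-0.02 -6.12 14.6 ] min rows 14.6 | shift [0. 0. 0.] min rows 0.0
turn [0. 0. 0.] min rows 0.0 | shift [ 4.57 -7.23 -3.23] min rows 7.2
turn [0. 0. 0.] min rows 0.0 | shift [ 0.   -0.68  1.61] min rows 1.6
turn [ 5.25 -0.   -0.  ] min rows 5.3 | shift [-0.    2.35 -0.03] min rows 2.3
turn [ 3. -0.  0.] min rows 3.0 | shift [-0.    1.45 -0.5 ] min rows 1.4
turn [10. -0. -0.] min rows 10.0 | shift [ 0.    4.13 -3.02] min rows 4.1
lip at m [0.6488055  0.12023411 0.19361869] [ 0.51012206 -0.02705809  0.19422461]
```

>>> {"fn": "apply_moves", "kwargs": {"steps": [{"delta_pos":[0.25,-0.08,-0.04],"rotation":[0,0,0]},{"delta_pos":[0.45,-0.15,-0.06],"rotation":[0,0,0]},{"delta_pos":[0.6,-0.2,-0.09],"rotation":[0,0,0]},{"delta_pos":[0.7,-0.23,-0.1],"rotation":[0,0,0]},{"delta_pos":[0.7,-0.23,-0.1],"rotation":[0,0,0]},{"delta_pos":[0.6,-0.2,-0.09],"rotation":[0,0,0]},{"delta_pos":[0.45,-0.15,-0.06],"rotation":[0,0,0]},{"delta_pos":[0.25,-0.09,-0.03],"rotation":[0,0,0]}]}}

```text
t: 29.18
tcp_pos: [0.4593, 0.1635, 0.4201]
tool_rot: [[0.197, 0.903, 0.381], [0.98, -0.18, -0.08], [-0.003, 0.389, -0.921]]
force: [1.3, 0.1, -2.5]
width: 0.0191
grip_force: 117.6
```

>>> {"fn": "apply_moves", "kwargs": {"steps": [{"delta_pos":[0,0,0],"rotation":[0,-0.12,0.28]},{"delta_pos":[0,0,0],"rotation":[0,-0.22,0.52]},{"delta_pos":[0,0,0],"rotation":[0,-0.3,0.72]},{"delta_pos":[0,0,0],"rotation":[0,-0.3,0.72]},{"delta_pos":[0,0,0],"rotation":[0,-0.3,0.72]},{"delta_pos":[0,0,0],"rotation":[0,-0.3,0.72]},{"delta_pos":[0,0,0],"rotation":[0,-0.3,0.72]},{"delta_pos":[0,0,0],"rotation":[0,-0.3,0.72]}]}}

```text
t: 29.85
tcp_pos: [0.4608, 0.158, 0.4211]
tool_rot: [[0.563, 0.761, 0.323], [0.827, -0.518, -0.22], [-0.0, 0.39, -0.921]]
force: [-0.1, 0.5, -2.9]
width: 0.0188
grip_force: 117.6
```

>>> {"fn": "apply_moves", "kwargs": {"steps": [{"delta_pos":[0,0,0],"rotation":[0,-0.3,0.72]},{"delta_pos":[0,0,0],"rotation":[0,-0.3,0.72]},{"delta_pos":[0,0,0],"rotation":[0,-0.3,0.72]},{"delta_pos":[0,0,0],"rotation":[0,-0.3,0.72]},{"delta_pos":[0,0,0],"rotation":[0,-0.3,0.72]},{"delta_pos":[0,0,0],"rotation":[0,-0.3,0.72]},{"delta_pos":[0,0,0],"rotation":[0,-0.3,0.72]},{"delta_pos":[0,0,0],"rotation":[0,-0.3,0.72]}]}}

```text
t: 30.52
tcp_pos: [0.4609, 0.1583, 0.4213]
tool_rot: [[0.859, 0.471, 0.203], [0.512, -0.792, -0.333], [0.004, 0.39, -0.921]]
force: [0.8, 0.7, -3.2]
width: 0.0184
grip_force: 117.6
```

>>> {"fn": "apply_moves", "kwargs": {"steps": [{"delta_pos":[0,0,0],"rotation":[0,-0.3,0.72]},{"delta_pos":[0,0,0],"rotation":[0,-0.3,0.72]},{"delta_pos":[0,0,0],"rotation":[0,-0.3,0.72]},{"delta_pos":[0,0,0],"rotation":[0,-0.22,0.52]},{"delta_pos":[0,0,0],"rotation":[0,-0.14,0.32]},{"delta_pos":[0,0,0],"rotation":[0,0,0]}]}}

```text
t: 31.02
tcp_pos: [0.4609, 0.1589, 0.4215]
tool_rot: [[0.951, 0.283, 0.124], [0.309, -0.877, -0.369], [0.004, 0.389, -0.921]]
force: [0.5, 0.0, -2.9]
width: 0.0187
grip_force: 117.6
```

```bash
cat >> bin.py <<'E'
def status(psi=-75):
    o=env.observe(); R=o["tool_rot"]; print(o["t"],o["joint_positions"].round(2),o["tcp_pos"].round(4),o["force"].round(1)); print("lip",(o["tcp_pos"]+R@[0,.09,.2836]).round(3),"heel",(o["tcp_pos"]+R@[0,0,.2836]).round(3),"pitch",np.degrees(np.arcsin(R[2,1])).round(1),"yaw",np.degrees(np.arctan2(R[1,1],R[0,1])).round(1)); return o
def reds():
    im=env.get_image("top")
    h=cv2.inRange(cv2.cvtColor(im["color"],cv2.COLOR_BGR2HSV),(0,120,50),(9,255,255)); k,l,s,c=cv2.connectedComponentsWithStats(h); P=cloud(im)
    for i in range(1,k):
        m=np.median(P[l==i],0)
        if s[i,4]>20 and m[0]>.25 and m[0]<.95 and s[i,4]!=403: print("red",s[i,4],c[i].round(),m.round(3))
E
python3 - <<'E'
from bin import *
o=status(); R0=o["tool_rot"]; p0=o["tcp_pos"]; psi=-75; s=np.array([np.cos(np.radians(psi)),np.sin(np.radians(psi))]); L=Tr-.025*s
R=frame(psi,23); plan(R0,p0,[(lip(R,[*L,.2]),R)]); reds()
E
```

```text
31.0167 [-1.24  0.07  0.75  1.99  0.37  1.19 -1.91] [0.4609 0.1589 0.4215] [ 0.5  0.  -2.9]
lip [ 0.522 -0.025  0.195] heel [0.496 0.054 0.16 ] pitch 22.9 yaw -72.1
turn [-0.03 -0.35  0.67] min rows 0.7 | shift [ 4.55 -7.28 -3.21] min rows 7.3
red 552 [300. 268.] [0.498 0.039 0.197]
red 36 [283. 272.] [0.491 0.076 0.233]
red 401 [386. 289.] [ 0.453 -0.172  0.086]
```

```bash
python3 - <<'E'
from bin import *
o=env.observe(); R0=o["tool_rot"]; p0=o["tcp_pos"]; psi=-72.1; s=np.array([np.cos(np.radians(psi)),np.sin(np.radians(psi))]); L=Tr-.025*s
R=frame(psi,23); plan(R0,p0,[(lip(R,[*L,.18]),R),(lip(R,[*L,.13]),R)])
E
```

```text
turn [-0.03 -0.08  0.02] min rows 0.1 | shift [ 4.67 -7.25 -2.65] min rows 7.3
turn [0. 0. 0.] min rows 0.0 | shift [ 0.   -0.49  1.15] min rows 1.2
```

>>> {"fn": "apply_moves", "kwargs": {"steps": [{"delta_pos":[0.13,-0.2,-0.07],"rotation":[0,0,0]},{"delta_pos":[0.26,-0.4,-0.15],"rotation":[0,0,0]},{"delta_pos":[0.35,-0.54,-0.2],"rotation":[0,0,0]},{"delta_pos":[0.39,-0.6,-0.22],"rotation":[0,0,0]},{"delta_pos":[0.39,-0.6,-0.22],"rotation":[0,0,0]},{"delta_pos":[0.39,-0.6,-0.22],"rotation":[0,0,0]},{"delta_pos":[0.39,-0.6,-0.22],"rotation":[0,0,0]},{"delta_pos":[0.39,-0.6,-0.22],"rotation":[0,0,0]}]}}

```text
t: 31.73
tcp_pos: [0.5075, 0.3641, 0.413]
tool_rot: [[0.949, 0.289, 0.126], [0.315, -0.875, -0.367], [0.004, 0.388, -0.922]]
force: [0.5, 0.4, -2.7]
width: 0.0188
grip_force: 117.7
```

>>> {"fn": "apply_moves", "kwargs": {"steps": [{"delta_pos":[0.39,-0.6,-0.22],"rotation":[0,0,0]},{"delta_pos":[0.39,-0.6,-0.22],"rotation":[0,0,0]},{"delta_pos":[0.39,-0.6,-0.22],"rotation":[0,0,0]},{"delta_pos":[0.35,-0.54,-0.2],"rotation":[0,0,0]},{"delta_pos":[0.26,-0.4,-0.15],"rotation":[0,0,0]},{"delta_pos":[0.13,-0.2,-0.07],"rotation":[0,0,0]},{"delta_pos":[0,0,0],"rotation":[0,0,0]},{"delta_pos":[0,0,0],"rotation":[0,0,0]}]}}

```text
t: 32.4
tcp_pos: [0.5404, 0.5055, 0.4066]
tool_rot: [[0.949, 0.289, 0.125], [0.315, -0.874, -0.369], [0.003, 0.39, -0.921]]
force: [-0.5, -1.1, -2.2]
width: 0.0189
grip_force: 117.4
```

```bash
python3 - <<'E'
from bin import *
o=status(); reds(); R0=o["tool_rot"]; p0=o["tcp_pos"]; psi=-72; s=np.array([np.cos(np.radians(psi)),np.sin(np.radians(psi))]); L=Tr-.025*s
g=[]
for pit,z in((23,.12),(3,.085)): R=frame(psi,pit); g.append((lip(R,[*L,z]),R))
plan(R0,p0,g)
# measured scoop floor plane from scene cam
im=env.get_image("scene"); P=cloud(im); h=cv2.cvtColor(im["color"],cv2.COLOR_BGR2HSV)
m=(h[...,1]<60)&(h[...,2]>110)&(im["z_map"]>0)&(np.linalg.norm(P-(p0+R0@[0,.06,.2836]),axis=-1)<.07); f=P[m]; print(len(f))
for _ in range(6):
  c=np.median(f,0) if _==0 else f.mean(0); n=np.linalg.svd(f-c)[2][2]; n*=np.sign(n[2]); f=f[abs((f-c)@n)<.006]
print("floor n",n,"tool -z",-R0[:,2],c,len(f))
E
```

```text
32.4 [-1.23  0.67  0.59  1.3   0.01  1.42 -1.98] [0.5404 0.5055 0.4066] [-0.5 -1.1 -2.2]
lip [0.602 0.322 0.18 ] heel [0.576 0.401 0.145] pitch 22.9 yaw -71.7
red 540 [155. 229.] [0.578 0.384 0.182]
red 31 [134. 232.] [0.575 0.421 0.214]
turn [-0.02 -0.07  0.07] min rows 0.1 | shift [ 0.11 -0.67  1.36] min rows 1.4
turn [5. 0. 0.] min rows 5.0 | shift [-0.    2.24 -0.32] min rows 2.2
415
floor n [-0.00843411  0.04984289  0.99872146] tool -z [-0.12484483  0.36901223  0.92100149] [0.59563952 0.34831762 0.17465104] 201
```

>>> {"fn": "apply_moves", "kwargs": {"steps": [{"delta_pos":[0.03,-0.13,0.26],"rotation":[0,0,0]},{"delta_pos":[0.03,-0.18,0.36],"rotation":[0,0,0]},{"delta_pos":[0.03,-0.18,0.36],"rotation":[0,0,0]},{"delta_pos":[0.02,-0.18,0.38],"rotation":[0,0,0]},{"delta_pos":[0,0,0],"rotation":[0,0,0]}]}}

```text
t: 32.92
tcp_pos: [0.5424, 0.5082, 0.3403]
tool_rot: [[0.95, 0.289, 0.117], [0.312, -0.873, -0.374], [-0.006, 0.392, -0.92]]
force: [-1.3, -0.5, -5.0]
width: 0.019
grip_force: 117.5
```

>>> {"fn": "apply_moves", "kwargs": {"steps": [{"delta_pos":[0,0.18,-0.03],"rotation":[0.4,0,0]},{"delta_pos":[0,0.22,-0.03],"rotation":[0.5,0,0]},{"delta_pos":[0,0.22,-0.03],"rotation":[0.5,0,0]},{"delta_pos":[0,0.22,-0.03],"rotation":[0.5,0,0]},{"delta_pos":[0,0.22,-0.03],"rotation":[0.5,0,0]},{"delta_pos":[0,0.22,-0.03],"rotation":[0.5,0,0]},{"delta_pos":[0,0.22,-0.03],"rotation":[0.5,0,0]},{"delta_pos":[0,0.22,-0.03],"rotation":[0.5,0,0]}]}}

```text
t: 33.58
tcp_pos: [0.5646, 0.4473, 0.3768]
tool_rot: [[0.95, 0.309, 0.043], [0.312, -0.943, -0.116], [0.005, 0.123, -0.992]]
force: [0.2, -0.2, -3.6]
width: 0.0186
grip_force: 117.5
```

```bash
python3 - <<'E'
from bin import *
o=status(); reds(); R0=o["tool_rot"]; p0=o["tcp_pos"]; psi=-72; s=np.array([np.cos(np.radians(psi)),np.sin(np.radians(psi))]); L=Tr-.025*s
g=[]
for pit,z in((3,.08),(-11,.075),(-25,.07),(-45,.07)): R=frame(psi,pit); g.append((lip(R,[*L,z]),R))
plan(R0,p0,g)
E
```

```text
33.5833 [-1.09  0.59  0.51  1.43 -0.17  1.22 -1.85] [0.5646 0.4473 0.3768] [ 0.2 -0.2 -3.6]
lip [0.605 0.33  0.106] heel [0.577 0.414 0.095] pitch 7.1 yaw -71.9
red 531 [160. 230.] [0.58  0.391 0.127]
red 404 [386. 289.] [ 0.453 -0.172  0.085]
turn [ 1.02 -0.07  0.03] min rows 1.0 | shift [-0.02  0.54  0.49] min rows 0.5
turn [3.5 0.  0. ] min rows 3.5 | shift [-0.    1.67 -0.63] min rows 1.7
turn [ 3.5 -0.  -0. ] min rows 3.5 | shift [-0.    1.7  -0.64] min rows 1.7
turn [5. 0. 0.] min rows 5.0 | shift [ 0.    2.29 -1.2 ] min rows 2.3
```

>>> {"fn": "apply_moves", "kwargs": {"steps": [{"delta_pos":[0,0.27,0.24],"rotation":[0.5,0,0]},{"delta_pos":[0,0.27,0.24],"rotation":[0.5,0,0]},{"delta_pos":[0,0.19,-0.07],"rotation":[0.4,0,0]},{"delta_pos":[0,0.19,-0.07],"rotation":[0.4,0,0]},{"delta_pos":[0,0.19,-0.07],"rotation":[0.4,0,0]},{"delta_pos":[0,0.19,-0.07],"rotation":[0.4,0,0]},{"delta_pos":[0,0.19,-0.07],"rotation":[0.4,0,0]},{"delta_pos":[0,0.19,-0.07],"rotation":[0.4,0,0]}]}}

```text
t: 34.3
tcp_pos: [0.5861, 0.3823, 0.3764]
tool_rot: [[0.95, 0.311, -0.03], [0.313, -0.944, 0.109], [0.006, -0.113, -0.994]]
force: [-0.3, -0.5, -3.0]
width: 0.0183
grip_force: 117.8
```

```bash
python3 - <<'E'
from bin import *
o=status(); reds(); R0=o["tool_rot"]; p0=o["tcp_pos"]; psi=-72; s=np.array([np.cos(np.radians(psi)),np.sin(np.radians(psi))]); L=Tr-.025*s
g=[]
for pit,z in((-11,.075),(-25,.07),(-45,.07)): R=frame(psi,pit); g.append((lip(R,[*L,z]),R))
plan(R0,p0,g)
E
```

```text
34.3 [-0.93  0.52  0.43  1.52 -0.35  1.14 -1.65] [0.5861 0.3823 0.3764] [-0.3 -0.5 -3. ]
lip [0.606 0.328 0.084] heel [0.578 0.413 0.095] pitch -6.5 yaw -71.7
red 372 [168. 230.] [0.583 0.371 0.119]
red 402 [386. 289.] [ 0.452 -0.172  0.086]
turn [ 1.13 -0.07  0.07] min rows 1.1 | shift [-0.03  0.64  0.03] min rows 0.6
turn [ 3.5 -0.  -0. ] min rows 3.5 | shift [-0.    1.7  -0.64] min rows 1.7
turn [5. 0. 0.] min rows 5.0 | shift [ 0.    2.29 -1.2 ] min rows 2.3
```

>>> {"fn": "apply_moves", "kwargs": {"steps": [{"delta_pos":[0,0.21,0.02],"rotation":[0.38,0,0]},{"delta_pos":[0,0.21,0.02],"rotation":[0.38,0,0]},{"delta_pos":[0,0.21,0],"rotation":[0.38,0,0]},{"delta_pos":[0,0.24,-0.09],"rotation":[0.5,0,0]},{"delta_pos":[0,0.24,-0.09],"rotation":[0.5,0,0]},{"delta_pos":[0,0.24,-0.09],"rotation":[0.5,0,0]},{"delta_pos":[0,0.24,-0.09],"rotation":[0.5,0,0]},{"delta_pos":[0,0.24,-0.09],"rotation":[0.5,0,0]}]}}

```text
t: 35.02
tcp_pos: [0.6099, 0.3103, 0.3764]
tool_rot: [[0.95, 0.294, -0.106], [0.313, -0.886, 0.342], [0.006, -0.358, -0.934]]
force: [0.1, -0.4, -1.7]
width: 0.0187
grip_force: 118.2
```

>>> {"fn": "apply_moves", "kwargs": {"steps": [{"delta_pos":[0,0.24,-0.1],"rotation":[0.5,0,0]},{"delta_pos":[0,0.24,-0.1],"rotation":[0.5,0,0]},{"delta_pos":[0,0.24,-0.11],"rotation":[0.5,0,0]},{"delta_pos":[0,0.24,-0.11],"rotation":[0.5,0,0]},{"delta_pos":[0,0.24,-0.12],"rotation":[0.5,0,0]},{"delta_pos":[0,0.24,-0.12],"rotation":[0.5,0,0]},{"delta_pos":[0,0,0],"rotation":[0,0,0]}]}}

```text
t: 35.6
tcp_pos: [0.631, 0.2462, 0.374]
tool_rot: [[0.952, 0.261, -0.161], [0.307, -0.8, 0.515], [0.005, -0.54, -0.842]]
force: [0.4, -2.7, -1.4]
width: 0.019
grip_force: 118.2
```

```bash
python3 - <<'E'
from bin import *
o=status(); reds(); 
im=env.get_image("scene"); h=cv2.inRange(cv2.cvtColor(im["color"],cv2.COLOR_BGR2HSV),(0,120,50),(9,255,255)); k,l,s,c=cv2.connectedComponentsWithStats(h); P=cloud(im)
for i in range(1,k):
    if s[i,4]>15: print("S",s[i,4],c[i].round(),np.median(P[l==i],0).round(3))
R0=o["tool_rot"]; p0=o["tcp_pos"]; psi=-72; s=np.array([np.cos(np.radians(psi)),np.sin(np.radians(psi))]); L=Tr-.025*s
R=frame(psi,-50); plan(R0,p0,[(lip(R,[*L,.075]),R)])
E
```

```text
35.6 [-0.55  0.49  0.31  1.59 -0.77  1.23 -1.2 ] [0.631  0.2462 0.374 ] [ 0.4 -2.7 -1.4]
lip [0.609 0.32  0.087] heel [0.585 0.392 0.135] pitch -32.7 yaw -71.9
red 402 [386. 289.] [ 0.452 -0.172  0.086]
S 434 [ 16. 240.] [ 0.138 -0.561  0.129]
S 73 [404. 231.] [0.638 0.266 0.028]
S 376 [225. 254.] [ 0.459 -0.176  0.084]
S 419 [620. 312.] [ 1.082  0.79  -0.3  ]
turn [ 4.33 -0.08  0.02] min rows 4.3 | shift [-0.04  2.12 -0.67] min rows 2.1
```

>>> {"fn": "apply_moves", "kwargs": {"steps": [{"delta_pos":[0,-0.13,-0.2],"rotation":[0,0,0]},{"delta_pos":[0,-0.27,-0.42],"rotation":[0,0,0]},{"delta_pos":[0,-0.27,-0.42],"rotation":[0,0,0]},{"delta_pos":[0,-0.27,-0.42],"rotation":[0,0,0]},{"delta_pos":[0,-0.27,-0.42],"rotation":[0,0,0]},{"delta_pos":[0,-0.2,-0.3],"rotation":[0,0,0]},{"delta_pos":[0,0,0],"rotation":[0,0,0]}]}}

```text
t: 36.28
tcp_pos: [0.629, 0.2524, 0.4837]
tool_rot: [[0.949, 0.271, -0.161], [0.315, -0.794, 0.52], [0.013, -0.544, -0.839]]
force: [0.9, 0.7, -0.0]
width: 0.0187
grip_force: 118.3
```

```bash
python3 - <<'E'
from bin import *
o=status(); reds(); 
im=env.get_image("scene"); h=cv2.inRange(cv2.cvtColor(im["color"],cv2.COLOR_BGR2HSV),(0,120,50),(9,255,255)); k,l,s,c=cv2.connectedComponentsWithStats(h); P=cloud(im)
for i in range(1,k):
    q=P[l==i]
    if s[i,4]>8 and c[i][0]>250: print("S",s[i,4],c[i].round(),np.median(q,0).round(3),q.min(0).round(3),q.max(0).round(3))
R0=o["tool_rot"]; p0=o["tcp_pos"]
t=np.array([.409,.199,.43]); plan(R0,p0,[(p0,frame(-72)),(p0,frame(-6.5)),(t,frame(-6.5)),([.409,.199,.30],frame(-6.5))])
E
```

```text
36.2833 [-0.57  0.41  0.33  1.48 -0.72  1.37 -1.32] [0.629  0.2524 0.4837] [ 0.9  0.7 -0. ]
lip [0.608 0.328 0.197] heel [0.583 0.4   0.246] pitch -33.0 yaw -71.2
red 402 [386. 289.] [ 0.452 -0.172  0.086]
S 34 [431. 127.] [0.606 0.352 0.304] [0.589 0.343 0.285] [0.616 0.366 0.322]
S 74 [404. 231.] [0.638 0.266 0.028] [0.621 0.243 0.016] [0.654 0.28  0.038]
S 420 [620. 312.] [ 1.083  0.788 -0.3  ] [ 1.048 -0.606 -0.311] [1.37 0.83 1.15]
turn [-8.24 -0.16  0.14] min rows 8.2 | shift [0. 0. 0.] min rows 0.0
turn [  0.     0.   -16.38] min rows 16.4 | shift [0. 0. 0.] min rows 0.0
turn [0. 0. 0.] min rows 0.0 | shift [-1.95 -5.31  1.34] min rows 5.3
turn [0. 0. 0.] min rows 0.0 | shift [0.   0.   3.25] min rows 3.2
```

>>> {"fn": "apply_moves", "kwargs": {"steps": [{"delta_pos":[-0.2,0,-0.1],"rotation":[-0.8,0,0]},{"delta_pos":[-0.3,0,0],"rotation":[-1,0,0]},{"delta_pos":[-0.4,0,0],"rotation":[-1,0,0]},{"delta_pos":[-0.4,0,0],"rotation":[-1,0,0]},{"delta_pos":[-0.4,0,0],"rotation":[-1,0,0]},{"delta_pos":[-0.4,0,0],"rotation":[-1,0,0]},{"delta_pos":[-0.4,0,0],"rotation":[-1,0,0]},{"delta_pos":[-0.4,0,0],"rotation":[-1,0,0]}]}}

```text
t: 37.05
tcp_pos: [0.5177, 0.2123, 0.4785]
tool_rot: [[0.95, 0.313, -0.008], [0.313, -0.949, 0.025], [0.0, -0.026, -1.0]]
force: [-0.5, 0.2, -1.8]
width: 0.0188
grip_force: 118.1
```

>>> {"fn": "apply_moves", "kwargs": {"steps": [{"delta_pos":[-0.4,0,0],"rotation":[-0.4,0,0]},{"delta_pos":[-0.5,0,0],"rotation":[0,0,0]},{"delta_pos":[-0.5,0,0],"rotation":[0,0,0]},{"delta_pos":[-0.4,0,0],"rotation":[0,0,0]},{"delta_pos":[0,0,0],"rotation":[0,0,0]}]}}

```text
t: 37.47
tcp_pos: [0.4476, 0.1891, 0.4781]
tool_rot: [[0.95, 0.314, -0.003], [0.314, -0.95, 0.001], [-0.003, -0.002, -1.0]]
force: [-0.3, -0.8, -1.8]
width: 0.0186
grip_force: 118.1
```

```bash
cat >> bin.py <<'E'
def sreds():
    im=env.get_image("scene"); h=cv2.inRange(cv2.cvtColor(im["color"],cv2.COLOR_BGR2HSV),(0,120,50),(9,255,255)); k,l,s,c=cv2.connectedComponentsWithStats(h); P=cloud(im)
    for i in range(1,k):
        q=P[l==i]
        if s[i,4]>8 and 250<c[i][0]<600: print("S",s[i,4],c[i].round(),np.median(q,0).round(3),q.min(0).round(3),q.max(0).round(3))
E
python3 - <<'E'
from bin import *
o=status(); reds(); sreds()
R0=o["tool_rot"]; p0=o["tcp_pos"]
t=np.array([.409,.199,.43]); plan(R0,p0,[(p0,frame(-6.5)),(t,frame(-6.5)),([.409,.199,.30],frame(-6.5))])
E
```

```text
37.4667 [-0.87 -0.01  0.39  1.91 -0.    1.24 -1.73] [0.4476 0.1891 0.4781] [-0.3 -0.8 -1.8]
lip [0.475 0.104 0.194] heel [0.447 0.189 0.195] pitch -0.1 yaw -71.7
red 31 [229. 200.] [0.674 0.244 0.032]
red 77 [228. 218.] [0.623 0.243 0.032]
red 42 [218. 216.] [0.63  0.271 0.032]
red 35 [228. 246.] [0.551 0.241 0.033]
S 14 [342. 125.] [0.464 0.187 0.306] [0.458 0.181 0.3  ] [0.47  0.199 0.314]
S 24 [339. 133.] [0.458 0.183 0.281] [0.449 0.177 0.271] [0.469 0.186 0.295]
S 11 [344. 135.] [0.463 0.195 0.273] [0.46  0.185 0.265] [0.466 0.2   0.288]
S 9 [337. 141.] [0.455 0.182 0.254] [0.443 0.179 0.249] [0.461 0.185 0.261]
S 72 [404. 231.] [0.638 0.266 0.028] [0.625 0.246 0.013] [0.654 0.28  0.035]
turn [ -0.05   0.02 -16.3 ] min rows 16.3 | shift [0. 0. 0.] min rows 0.0
turn [0. 0. 0.] min rows 0.0 | shift [ 0.14 -0.99  1.2 ] min rows 1.2
turn [0. 0. 0.] min rows 0.0 | shift [0.   0.   3.25] min rows 3.2
```

```bash
python3 - <<'E'
from bin import *
for n in("top","scene"):
    im=env.get_image(n); hs=cv2.cvtColor(im["color"],cv2.COLOR_BGR2HSV)
    m=cv2.inRange(hs,(0,90,15),(10,255,255))|cv2.inRange(hs,(168,90,15),(180,255,255)); P=cloud(im)
    m[(P[...,0]<.3)|(P[...,0]>.95)|(abs(P[...,1])>.8)]=0
    k,l,s,c=cv2.connectedComponentsWithStats(m)
    for i in range(1,k):
        if s[i,4]>8: q=P[l==i]; print(n,s[i],c[i].round(),np.median(q,0).round(3))
    if n=="top":  # tray height map: bumps above floor
        b=(abs(P[...,0]-.611)<.074)&(abs(P[...,1]-.302)<.074)&(P[...,2]>.018)&(im["z_map"]>0); k,l,s,c=cv2.connectedComponentsWithStats(b.astype(np.uint8))
        for i in range(1,k): print("bump",s[i],P[l==i].mean(0).round(3),im["color"][l==i].mean(0).round())
E
```

```text
top [223 195   9  33 195] [228. 212.] [0.639 0.244 0.032]
top [213 212  10   9  70] [218. 216.] [0.63  0.272 0.03 ]
top [224 242   8   9  56] [228. 246.] [0.552 0.241 0.031]
top [375 278  23  23 423] [386. 289.] [ 0.453 -0.172  0.085]
bump [233 195   1   1   1] [0.684 0.229 0.054] [189.  53.  44.]
bump [224 196  10  10  80] [0.673 0.244 0.032] [ 49.  22. 176.]
bump [212 207  21  22 275] [0.628 0.255 0.03 ] [ 49.  22. 185.]
bump [232 231   1   1   1] [0.59  0.228 0.051] [236.  72.  43.]
bump [223 241   9  11  85] [0.551 0.243 0.03 ] [ 64.  30. 175.]
scene [335 106  13  38 252] [342. 128.] [0.464 0.186 0.291]
scene [391 227   7   5  14] [394. 229.] [0.619 0.249 0.032]
scene [399 226  11  12  85] [404. 231.] [0.637 0.267 0.027]
scene [214 245  23  21 388] [225. 254.] [ 0.46  -0.176  0.084]
```

>>> {"fn": "apply_moves", "kwargs": {"steps": [{"delta_pos":[-0.1,-0.1,0.4],"rotation":[0,0,0]},{"delta_pos":[-0.1,-0.15,0.7],"rotation":[0,0,0]},{"delta_pos":[-0.1,-0.15,0.7],"rotation":[0,0,0]},{"delta_pos":[0,-0.1,0.7],"rotation":[0,0,0]},{"delta_pos":[0,0,0.7],"rotation":[0,0,0]},{"delta_pos":[0,0,0.6],"rotation":[0,0,0]},{"delta_pos":[0,0,0.4],"rotation":[0,0,0]},{"delta_pos":[0,0,0.2],"rotation":[0,0,0]}]}}

```text
t: 38.33
tcp_pos: [0.4333, 0.2053, 0.3014]
tool_rot: [[0.95, 0.312, -0.0], [0.312, -0.95, -0.001], [-0.001, 0.001, -1.0]]
force: [-1.1, -0.4, -1.5]
width: 0.0187
grip_force: 118.1
```

>>> {"fn": "apply_moves", "kwargs": {"steps": [{"delta_pos":[0,0,0],"rotation":[0,0,0]},{"delta_pos":[0,0,0],"rotation":[0,0,0]}]}}

```text
t: 38.5
tcp_pos: [0.4345, 0.2058, 0.3045]
tool_rot: [[0.95, 0.312, 0.004], [0.312, -0.95, 0.002], [0.004, -0.001, -1.0]]
force: [0.3, -0.2, -1.4]
width: 0.0186
grip_force: 118.1
```

```bash
python3 - <<'E'
from bin import *
o=status(); print(o["tool_rot"].round(3))
im=env.get_image("scene"); P=cloud(im); h=cv2.cvtColor(im["color"],cv2.COLOR_BGR2HSV); c0=o["tcp_pos"]+o["tool_rot"]@[0,.05,.2836]
m=(h[...,1]<50)&(h[...,2]>150)&(im["z_map"]>0)&(np.linalg.norm(P-c0,axis=-1)<.045); f=P[m]; c=f.mean(0); n=np.linalg.svd(f-c)[2][2]; print("floor",n*np.sign(n[2]),c,len(f))
E
```

```text
38.5 [-0.86  0.19  0.37  2.1  -0.09  0.86 -1.7 ] [0.4345 0.2058 0.3045] [ 0.3 -0.2 -1.4]
lip [0.464 0.121 0.021] heel [0.436 0.206 0.021] pitch -0.0 yaw -71.8
[[ 0.95   0.312  0.004]
 [ 0.312 -0.95   0.002]
 [ 0.004 -0.001 -1.   ]]
floor [ 1.63868511e-04 -2.33165489e-02  9.99728119e-01] [0.45136202 0.15850444 0.0227344 ] 559
```

>>> {"fn": "apply_moves", "kwargs": {"steps": [{"delta_pos":[0,0,0.14],"rotation":[0,0,0]},{"delta_pos":[0,0,0.14],"rotation":[0,0,0]},{"delta_pos":[0,0,0.1],"rotation":[0,0,0]},{"delta_pos":[0,0,0.04],"rotation":[0,0,0]},{"delta_pos":[0,0,0],"rotation":[0,0,0]}]}}

```text
t: 38.97
tcp_pos: [0.4335, 0.2054, 0.2871]
tool_rot: [[0.95, 0.312, 0.003], [0.312, -0.95, 0.002], [0.003, -0.001, -1.0]]
force: [0.7, 0.5, -1.7]
width: 0.0187
grip_force: 118.1
```

>>> {"fn": "apply_moves", "kwargs": {"steps": [{"delta_pos":[0,0,0.03],"rotation":[0,0,0]},{"delta_pos":[0,0,0],"rotation":[0,0,0]}]}}

```text
t: 39.13
tcp_pos: [0.4338, 0.2056, 0.2863]
tool_rot: [[0.95, 0.312, 0.004], [0.312, -0.95, 0.003], [0.004, -0.001, -1.0]]
force: [0.3, -1.1, -2.2]
width: 0.0188
grip_force: 118.1
```

>>> {"fn": "apply_moves", "kwargs": {"steps": [{"delta_pos":[0,0,0.03],"rotation":[0,0,0]},{"delta_pos":[0,0,0],"rotation":[0,0,0]}]}}

```text
t: 39.3
tcp_pos: [0.4338, 0.2056, 0.2851]
tool_rot: [[0.95, 0.312, 0.004], [0.312, -0.95, 0.003], [0.004, -0.001, -1.0]]
force: [-0.6, -0.2, -1.2]
width: 0.0186
grip_force: 118.1
```

>>> {"fn": "apply_moves", "kwargs": {"steps": [{"delta_pos":[0,0,0.025],"rotation":[0,0,0]},{"delta_pos":[0,0,0],"rotation":[0,0,0]}]}}

```text
t: 39.47
tcp_pos: [0.4339, 0.2057, 0.2842]
tool_rot: [[0.95, 0.312, 0.004], [0.312, -0.95, 0.003], [0.004, -0.001, -1.0]]
force: [0.1, 0.3, -1.4]
width: 0.0189
grip_force: 118.4
```

>>> {"fn": "apply_moves", "kwargs": {"steps": [{"delta_pos":[0,0,0.025],"rotation":[0,0,0]},{"delta_pos":[0,0,0],"rotation":[0,0,0]}]}}

```text
t: 39.63
tcp_pos: [0.4342, 0.2059, 0.2838]
tool_rot: [[0.95, 0.313, 0.004], [0.313, -0.95, 0.003], [0.005, -0.002, -1.0]]
force: [-0.7, 0.8, 2.7]
width: 0.0189
grip_force: 118.8
```

Touching; release and retreat upward.

>>> {"fn": "apply_moves", "kwargs": {"steps": [{"delta_pos":[0,0,0],"rotation":[0,0,0]},{"delta_pos":[0,0,0],"rotation":[0,0,0]},{"delta_pos":[0,0,0],"rotation":[0,0,0]},{"delta_pos":[0,0,0],"rotation":[0,0,0]},{"delta_pos":[0,0,0],"rotation":[0,0,0]},{"delta_pos":[0,0,0],"rotation":[0,0,0]},{"delta_pos":[0,0,0],"rotation":[0,0,0]}], "claw": 1, "squeeze": 20}}

```text
t: 40.22
tcp_pos: [0.4339, 0.2056, 0.2832]
tool_rot: [[0.95, 0.312, 0.004], [0.312, -0.95, 0.003], [0.004, -0.001, -1.0]]
force: [0.1, -1.1, 1.9]
width: 0.0853
grip_force: 0.0
```

>>> {"fn": "apply_moves", "kwargs": {"steps": [{"delta_pos":[0,0,-0.2],"rotation":[0,0,0]},{"delta_pos":[0,0,-0.4],"rotation":[0,0,0]},{"delta_pos":[0,0,-0.6],"rotation":[0,0,0]},{"delta_pos":[0,0,-0.6],"rotation":[0,0,0]},{"delta_pos":[0,0,-0.6],"rotation":[0,0,0]},{"delta_pos":[0,0,-0.4],"rotation":[0,0,0]},{"delta_pos":[0,0,0],"rotation":[0,0,0]},{"delta_pos":[0,0,0],"rotation":[0,0,0]}]}}

```text
t: 40.88
tcp_pos: [0.4338, 0.2054, 0.3966]
tool_rot: [[0.95, 0.312, 0.006], [0.312, -0.95, 0.005], [0.007, -0.003, -1.0]]
force: [0.9, -0.3, 0.4]
width: 0.0855
grip_force: 0.0
```

```bash
python3 - <<'E'
from bin import *
o=status()
im=lidfit(); P=cloud(im); h=cv2.cvtColor(im["color"],cv2.COLOR_BGR2HSV)
m=(h[...,1]<50)&(h[...,2]>150)&(im["z_map"]>0)&(np.linalg.norm(P-[.45,.16,0],axis=-1)<.05); f=P[m]; c=f.mean(0); n=np.linalg.svd(f-c)[2][2]; print("floor",n*np.sign(n[2]),c,len(f))
g=pts(im,(300,100,400,240),(3,130,60),(17,255,255),.03,.3); print("grip",g.mean(0),g.min(0),g.max(0)); reds()
E
```

```text
40.8833 [-0.89  0.06  0.37  2.02 -0.03  1.06 -1.75] [0.4338 0.2054 0.3966] [ 0.9 -0.3  0.4]
lip [0.464 0.121 0.113] heel [0.435 0.207 0.113] pitch -0.2 yaw -71.8
lid [ 0.6217 -0.2882  0.0184] [array([ 617.5, -282.9]), array([138.5, 225.2]), 1.0] n [0.001 0.001 1.   ] z 0.011 0.025
knob [ 0.625 -0.285  0.047] [ 0.598 -0.301  0.021] [ 0.641 -0.266  0.059]
floor [ 0.00287845 -0.01287145  0.99991302] [0.4504494  0.15824142 0.00224349] 630
grip [0.44500555 0.20203776 0.11109357] [0.42906718 0.19216264 0.06009234] [0.45521016 0.21936165 0.15581273]
red 34 [229. 200.] [0.674 0.243 0.033]
red 34 [228. 212.] [0.642 0.243 0.033]
red 44 [218. 216.] [0.63  0.271 0.031]
red 42 [228. 222.] [0.615 0.243 0.032]
red 35 [228. 246.] [0.551 0.241 0.033]
red 404 [386. 289.] [ 0.452 -0.172  0.085]
```

All five balls are in the tray, the scoop is upright and free, and the lid is flat on the mat.

```bash
python3 -c "
from cell import env
print(env.hand_in())"
```

```text
the job is handed in; nothing more can be done
None
```

I handed the job in at about 41 s, with no verdict returned: by my last camera check, the lid lies level on the mat within about 2 mm of centre, all five ball knobs are in the tray, and the scoop stands released and clear; the lid pivoted about 30° in the grip while being carried, and I re-levelled it before setting it down.

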